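# Sort a dismantled wristwatch on the watchmaker's bench

### The arm

A 7-joint arm with a two-finger parallel gripper is mounted at the origin on the work surface. World frame = base frame: x ahead of the robot, y to its left, z up, the work surface at z = 0. Lengths are in mm, angles in rad, forces in N, time in s.
With the tool pointing down it reaches from about 400 to 850 mm from the base axis. Payload 4.5 kg.
Tool frame: the origin (TCP) lies midway between the tips of the shut fingers; the grasp point (between the pads) lies 19 mm behind it (grasp_offset is the distance from the TCP to the grasp point, in mm); y points along the fingers, x is the direction in which the jaws open and shut, and the axes are right-handed (so a half turn about y gives the same grasp; the last joint's range is limited). The gripper opens to 88 mm and grips with 3 to 60 N. Pads are 18 mm wide; open, the fingers measure 123 mm over their backs; the gripper's body (75 mm by 187 mm) begins 45 mm behind the grasp point.
Start: joints at [1.305, 0.689, -0.195, 1.565, 0.157, 0.902, -0.215], TCP at [184.61, -597.137, 238.743] pointing down, gripper open.
Joint ranges: [-3.01, 3.01], [-0.46, 2.08], [-1.47, 1.51], [0.13, 2.56], [-1, 4.14], [0.04, 2.09], [-2.66, 2.66]. Speed limits (rad/s): [2.57, 2.57, 3.14, 3.14, 3.14, 3.14, 3.14].

### API

Orientations are given as a unit quaternion [w, x, y, z].
In Python, from bench import observe, grab_frame, finish_job, grasp_offset gives the robot as it stands.
- The arm moves only by the tool play_rows, never from a script. Its argument "commands" is a list of rows, each an object of numbers: "tx", "ty", "tz": the shift along the world's x, y, z in cm; "spin": the turn about the world's z in rad. In form: [{"tx": .., "ty": .., "tz": .., "spin": ..}, ...]. A call has 1 to 12 rows; each row is the pose to reach, as a shift and turn from the pose commanded when the call began; what a row does not reach only later rows make up. A row lasts 1/10 s, in which the tool goes at most 50 mm and 8.59 degrees, less where a joint would pass 70% of its speed; a pose out of reach is approached as far as the arm can. A call with a gripper value outside its range is refused whole. "grip" is the opening, from 0 (shut) to 1 (fully open), set as the call begins (left out, the last holds). The fingers move at their own pace and stop on an object; the grip force is fixed at half the most. Time passes only in rows, so rows that repeat a pose let the fingers close. It gives the time, the measured TCP pose, the force and the opening at its end, in the units of the state.
- observe(): the state, without advancing time (a new reading comes with each control period).
- grab_frame(name): name is "scene" or "top" or "wrist"; returns a dict with "color" (420x560x3 uint8, red, green, blue), "z_map" (420x560 float32, mm along the optical axis (not along the pixel's ray), 0 where there is no reading), "camera_matrix" (3x3 intrinsics, pixels), "extrinsics" (4x4, takes a point from world to camera coordinates). Camera axes: x right, y down, z forward; pixel columns grow to the right and rows downward; lengths in mm; the calibration is good to about 2 mm. A picture is of the moment at which its call begins.
- finish_job(): hands the job in, once; it reports no verdict.
The state is a dict: "time_s": time; "joints": joint angles; "joint_velocities": joint speeds; "effort": joint torques, N m; "ee_pos": TCP position; "tool_rot": TCP orientation; "contact_force": force on the tool from outside, world axes, zero at the start; "torque": the same for the moment, N m; "width": finger opening in mm.
Only numpy, scipy, OpenCV 4.12 (cv2) and the standard library are available. Lean on these libraries where they do the work, as an engineer would, in place of code of your own. Each camera call takes 0.05 s, during which the arm holds its last target.

### The job

This wristwatch has been taken apart for servicing: sort its parts for the next steps, putting the steel case and the steel case back into the perforated cleaning basket, lying flat beside each other on its floor, and the gilt bezel flat in the soft-lined red tray, away from the steel. Put the movement in the middle of the free blue stand and then cover it with the loose clear dust cover, sitting level on the stand all round. Set every part down without dropping it, and leave the stand that already has its cover on where it is.

Things in the scene. Friction and masses are not known exactly. Their poses are not given: they have to be found in the camera images.
- movement: The watch movement in its white plastic casing ring: a round disc 34 mm in diameter, 8 mm high (fine bridges reach 10 mm in its middle) with gilt plate, small steel bridges and red jewels on top; a thin steel stem with a crown sticks out at one side to 23 mm from the centre. About 22 g. Origin: centre of its underside; z up; its x axis points from the centre along the stem to the crown, so its rim is free to grip along its y axis. Lies flat on the mat among the other parts.
- case: The steel watch case, an empty ring 40 mm in diameter and 9 mm high with a 30 mm hole, and four lugs in two pairs that make it 49 mm long. About 45 g. Origin: centre of its underside; z up; the lugs point along +x and -x, so the smooth flanks, 40 mm apart, lie on its y axis. Lies flat on the mat.
- caseback: The steel case back, a solid round disc 36 mm in diameter and 6 mm thick with six dark notches round its upper edge (its lowest 1.5 mm is a narrower step, 31 mm in diameter; the 36 mm flange is 1.5 to 5 mm above the mat). About 22 g. Origin: centre of its underside; z up. Lies flat on the mat.
- bezel: The gilt (gold-coloured) bezel, a smooth bevelled ring 40 mm in outer diameter, about 6 mm high, hole 30 mm; the outside is upright for the lowest 3.5 mm and bevelled above. About 14 g. Origin: centre of its underside; z up. Lies flat on the mat.
- dome: The loose clear dust cover, a transparent bell 89 mm in diameter, open below, with an orange knob on top, standing directly on the mat. The bell is 30 mm high with walls 2.5 mm thick (inside diameter 84 mm, inside height 27 mm); the knob, 18 mm in diameter, stands on it from 30 to 44 mm above the rim (full width from 33 to 42 mm). About 70 g. Origin: centre of the lower rim; z up.
- stand: The free movement stand, fixed to the bench: a round blue plastic base 108 mm in diameter and 5 mm thick, with a raised blue platform in the middle, 66 mm wide at its foot and 62 mm at its flat top, 9 mm above the underside, with a pale round pad. The dust cover fits round the platform with its rim on the 5 mm high base. Nothing stands on it at the start. Origin: centre of its underside; z up.
- basket: The cleaning basket, fixed to the bench: an open steel basket 130 mm (its x axis) by 120 mm (its y axis) outside, 30 mm high, with a perforated floor whose top is 6 mm above its underside and wire walls about 2 mm thick. Origin: centre of its underside; z up.
- red_tray: The red plastic tray with a soft grey lining, fixed to the bench: open above, 100 mm (its x axis) by 85 mm (its y axis) outside, 18 mm high, walls 4 mm thick, top of the lining 6 mm above its underside. Origin: centre of its underside; z up.
- covered_stand: A second blue stand, 108 mm in diameter, with its clear dust cover already on, black knob on top (49 mm high in all), and another watch's movement under it. Loose, about 400 g, to be left where it is. Origin: centre of its underside; z up.

How it is judged (in metres and radians):
On the way, in this order (a step that is already met when the one before it is completed fails the run):
1. the movement lies on the free stand's platform, let go (horizontal distance between movement and stand below 0.012 m and z of movement in the frame of stand between 0.006 and 0.0115 m and angle between movement's own z axis and vertical below 0.1 rad and contact force between movement and the fingers below 0.05 N), for 0.2 s.
2. the dust cover sits level on the stand over the movement, let go (horizontal distance between each of movement, dome and stand below 0.012 m and z of movement in the frame of stand between 0.006 and 0.0115 m and angle between movement's own z axis and vertical below 0.1 rad and z of dome in the frame of stand between 0.003 and 0.0075 m and angle between dome's own z axis and vertical below 0.06 rad and contact force between dome and the fingers below 0.05 N), for 0.2 s.
At the end, for the whole second after the job is handed in: Movement flat on the free stand's platform within 12 mm of its centre; dust cover level round it, rim on the base, within 12 mm of centre; case and case back flat on the basket floor, not on each other; bezel flat in the red tray; all at rest; covered stand moved under 12 mm (horizontal distance between each of movement, dome and stand below 0.012 m and z of movement in the frame of stand between 0.006 and 0.0115 m and angle between movement's own z axis and vertical below 0.1 rad and z of dome in the frame of stand between 0.003 and 0.0075 m and angle between dome's own z axis and vertical below 0.06 rad and x of case in the frame of basket between -0.055 and 0.055 m and y of case in the frame of basket between -0.05 and 0.05 m and z of case in the frame of basket between 0.002 and 0.0095 m and angle between each of case, caseback, bezel's own z axis and vertical below 0.12 rad and x of caseback in the frame of basket between -0.055 and 0.055 m and y of caseback in the frame of basket between -0.05 and 0.05 m and z of caseback in the frame of basket between 0.002 and 0.0095 m and x of bezel in the frame of red_tray between -0.04 and 0.04 m and y of bezel in the frame of red_tray between -0.033 and 0.033 m and z of bezel in the frame of red_tray between 0.002 and 0.0095 m and distance of covered_stand from where it was at the start of the episode below 0.012 m and linear speed of each of movement, case, caseback, bezel, dome below 0.02 m/s); the robot touches nothing.
It fails at once if the covered stand is pushed more than 20 mm or tipped (distance of covered_stand from where it was at the start of the episode above 0.02 m or angle between covered_stand's own z axis and vertical above 0.25 rad).
It fails at once if a part of the watch or the dust cover is dropped (falls freely faster than 0.65 m/s, about 20 mm) ((linear speed of movement above 0.65 m/s and contact force between movement and the fingers below 0.02 N) or (linear speed of case above 0.65 m/s and contact force between case and the fingers below 0.02 N) or (linear speed of caseback above 0.65 m/s and contact force between caseback and the fingers below 0.02 N) or (linear speed of bezel above 0.65 m/s and contact force between bezel and the fingers below 0.02 N) or (linear speed of dome above 0.65 m/s and contact force between dome and the fingers below 0.02 N)).
It also fails if it takes over 109 s, if anything falls off the work surface, if the arm or the gripper's body presses on something with over 40 N, if the wrist force passes 120 N, or if a joint passes its speed limit or range.

## Working session

There is one attempt and no reset: what is moved stays moved. The work goes in short steps, Python scripts to look and compute and a tool call to move; the robot and the scene stay as the last step left them, time stands still between calls to the robot, and variables do not carry over. Pictures are saved under pics/ and viewed, and the job is handed in when it is done.

Besides the shell and the picture viewer there is one more tool, called after "Call:" as name(argument=value, ...) on one line, values as JSON. play_rows: Moves the arm, as the interface text tells. Its arguments: {"type":"object","properties":{"commands":{"type":"array"},"grip":{"type":"number"}},"required":["commands"]}

```bash
mkdir -p pics; ls; cat > h.py <<'E'
import numpy as np, cv2
from bench import observe, grab_frame, finish_job, grasp_offset
def snap(n,fn):
    f=grab_frame(n); cv2.imwrite(f'pics/{fn}.png',f['color'][:,:,::-1]); np.savez(f'pics/{fn}.npz',**f); return f
def px2w(f,u,v,z):
    K=f['camera_matrix'];E=f['extrinsics'];R=E[:3,:3];t=E[:3,3]
    c=-R.T@t; d=R.T@np.linalg.inv(K)@np.array([u,v,1.]); return c+d*(z-c[2])/d[2]
def w2px(f,p):
    q=f['extrinsics'][:3,:3]@np.array(p)+f['extrinsics'][:3,3]; q=f['camera_matrix']@q; return q[:2]/q[2]
def zp(f,u,v):
    K=f['camera_matrix'];E=f['extrinsics'];z=f['z_map'][int(v),int(u)]
    return E[:3,:3].T@(np.linalg.inv(K)@np.array([u,v,1.])*z-E[:3,3])
E
python3 - <<'E'
from h import *
print(observe(), grasp_offset)
for n in ['scene','top','wrist']:
    f=snap(n,n+'0'); E=f['extrinsics']; print(n,-E[:3,:3].T@E[:3,3],E[:3,:3].round(3).tolist(),f['camera_matrix'].tolist())
E
```

```text
pics
{'time_s': 0.0, 'joints': array([ 1.30480196,  0.69000615, -0.19454824,  1.56633283,  0.15734513,
        0.90251462, -0.21506552]), 'joint_velocities': array([-2.56830994e-03,  1.20530819e-04,  7.74644938e-04, -5.56840999e-04,
       -1.76947033e-05,  1.47264719e-03, -7.61667974e-04]), 'effort': array([-5.18071029e-04, -5.27547598e+01, -1.26720853e+00, -1.53426522e+01,
       -5.26670669e-02,  6.60165548e-03,  2.13345465e-04]), 'ee_pos': array([ 184.34892232, -596.53023795,  237.90007296]), 'tool_rot': array([ 0.56944462, -0.56874996,  0.42023498, -0.41911677]), 'contact_force': array([-0.24161252,  0.59612961,  0.05326715]), 'torque': array([0.02913478, 0.00078586, 0.01836089]), 'width': 88.05912389124113} 18.700000000000003
scene [ 879.67196601 -564.48163154  673.62970505] [[0.852, 0.524, -0.01], [0.356, -0.592, -0.723], [-0.384, 0.612, -0.691]] [[465.34740735308293, 0.0, 280.64481687759724], [0.0, 465.34740735308293, 209.12080499655468], [0.0, 0.0, 1.0]]
top [ 430.78894337  -15.63718685 1174.94240913] [[-0.012, -1.0, -0.027], [-0.997, 0.014, -0.08], [0.081, 0.026, -0.996]] [[465.8869621300444, 0.0, 280.7134753984116], [0.0, 465.8869621300444, 205.01430962037097], [0.0, 0.0, 1.0]]
wrist [ 249.06877569 -575.66561208  383.46017857] [[0.296, -0.955, -0.001], [-0.92, -0.285, 0.27], [-0.258, -0.079, -0.963]] [[332.8767704575138, 0.0, 281.70927008481857], [0.0, 332.8767704575138, 210.204584728515], [0.0, 0.0, 1.0]]
```

View pics/top0.png

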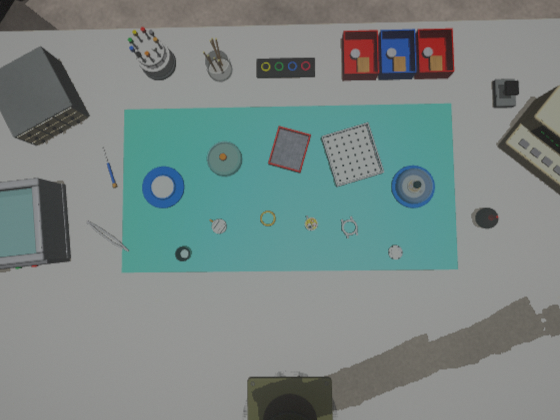

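View pics/scene0.png

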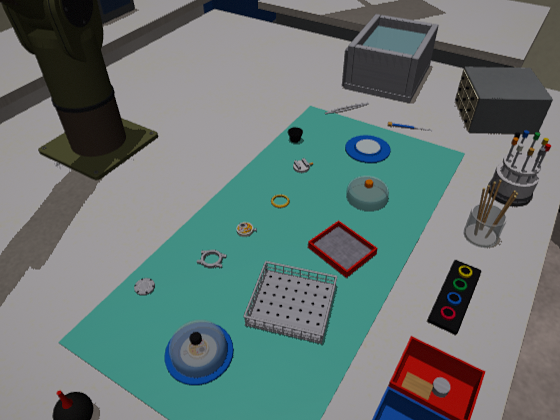

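View pics/wrist0.png

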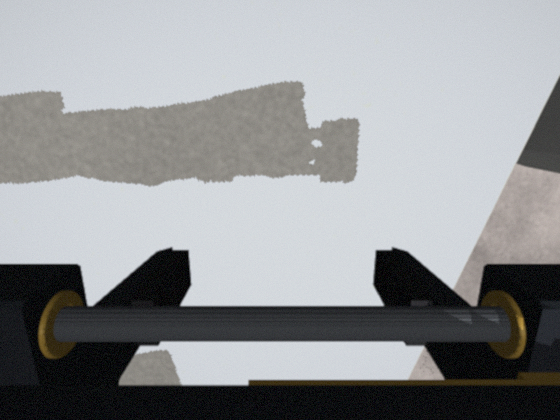

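```bash
python3 - <<'E'
import cv2,numpy as np
i=cv2.imread('pics/top0.png')
a=cv2.resize(i[195:275,170:420],None,fx=3.2,fy=3.2,interpolation=cv2.INTER_CUBIC)
b=cv2.resize(i[115:220,130:450],None,fx=2.5,fy=2.5,interpolation=cv2.INTER_CUBIC)
cv2.imwrite('pics/c1.png',a);cv2.imwrite('pics/c2.png',b)
i=cv2.imread('pics/scene0.png')
cv2.imwrite('pics/c3.png',cv2.resize(i[110:310,120:340],None,fx=3,fy=3,interpolation=cv2.INTER_CUBIC))
E
```

```text
(no output)
```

View pics/c1.png

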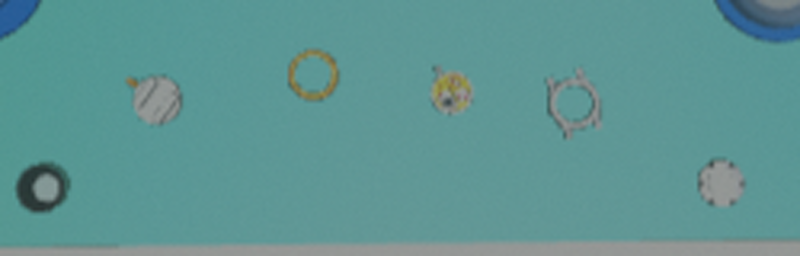

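View pics/c2.png

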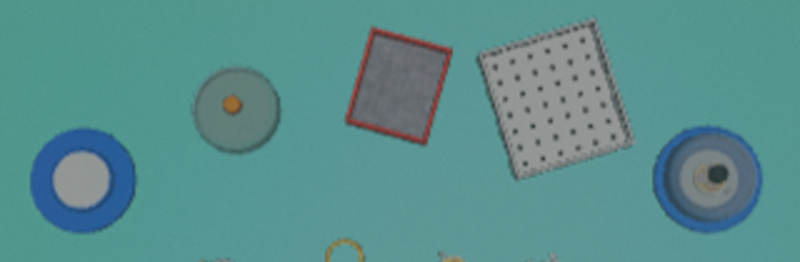

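View pics/c3.png

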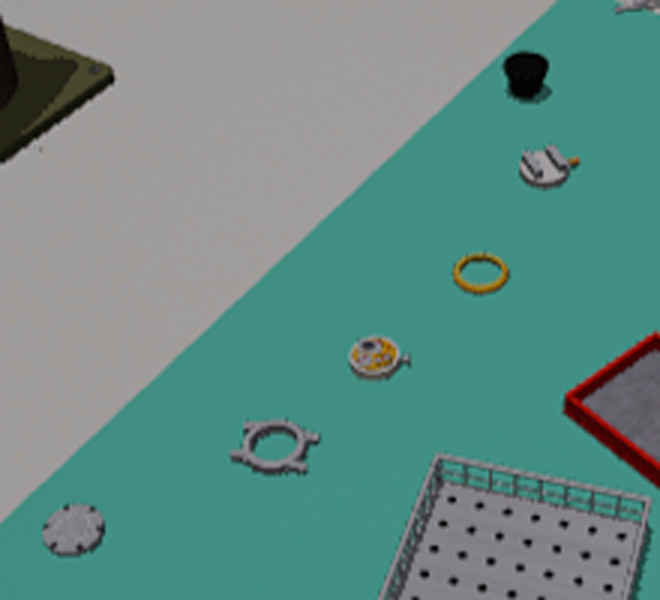

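```bash
python3 - <<'E'
from h import *
from scipy.spatial.transform import Rotation as Ro
q=observe()['tool_rot']; print(Ro.from_quat(q,scalar_first=True).as_matrix().round(3))
f=dict(np.load('pics/top0.npz'))
for n,u,v,z in [('cb',395.3,252.5,5),('case',349.4,227.2,9),('mov',310.9,224.4,8),('movcrown',306.5,217,4),('bez',267.8,218.75,5),('stand',162.8,187,7),('domeknob',222.8,156.6,43),('dome',224.8,158.8,15),('tray',289.6,149.4,18),('basket',352.6,155.2,30),('cov',413.2,186.6,5),('decoy',219,226,5)]:
    p=px2w(f,u,v,z); print(n,p.round(1),np.hypot(*p[:2]).round())
# case orientation: lug pixels ; basket, tray edges
def c1(x,y): return 170+x/3.2,195+y/3.2
def c2(x,y): return 130+x/2.5,115+y/2.5
for n,L,fn,z in [('lugs',[(550,80),(580,72),(600,126),(568,136)],c1,5),('tray',[(373,28),(451,48),(426,144),(347,123)],c2,18),('bask',[(480,55),(595,22),(633,145),(518,180)],c2,30)]:
    P=[px2w(f,*fn(*p),z)[:2].round(0) for p in L]; print(n,P)
E
```

```text
[[ 0.295 -0.     0.955]
 [-0.955  0.001  0.295]
 [-0.001 -1.    -0.   ]]
cb [ 403.2 -268.1    5. ] 484.0
case [ 467.3 -155.6    9. ] 493.0
mov [475.5 -59.9   8. ] 479.0
movcrown [494.4 -49.4   4. ] 497.0
bez [491.3  48.    5. ] 494.0
stand [575.5 314.2   7. ] 656.0
domeknob [644.3 155.6  43. ] 663.0
dome [643.8 154.8  15. ] 662.0
tray [664.4  -9.3  18. ] 664.0
basket [ 644.7 -165.2   30. ] 666.0
cov [ 567.1 -317.9    5. ] 650.0
decoy [474.6 171.3   5. ] 505.0
lugs [array([ 486., -138.]), array([ 492., -161.]), array([ 449., -176.]), array([ 442., -151.])]
tray [array([724.,  16.]), array([702., -62.]), array([605., -36.]), array([628.,  43.])]
bask [array([692., -90.]), array([ 723., -205.]), array([ 599., -239.]), array([ 566., -125.])]
```

Call:
play_rows(commands=[{"tx":24.8,"ty":51.3,"tz":-9.8,"spin":0.205},{"tx":24.8,"ty":51.3,"tz":-9.8,"spin":0.205},{"tx":24.8,"ty":51.3,"tz":-9.8,"spin":0.205},{"tx":24.8,"ty":51.3,"tz":-9.8,"spin":0.205},{"tx":24.8,"ty":51.3,"tz":-9.8,"spin":0.205},{"tx":24.8,"ty":51.3,"tz":-9.8,"spin":0.205},{"tx":24.8,"ty":51.3,"tz":-9.8,"spin":0.205},{"tx":24.8,"ty":51.3,"tz":-9.8,"spin":0.205},{"tx":24.8,"ty":51.3,"tz":-9.8,"spin":0.205},{"tx":24.8,"ty":51.3,"tz":-9.8,"spin":0.205},{"tx":24.8,"ty":51.3,"tz":-9.8,"spin":0.205},{"tx":24.8,"ty":51.3,"tz":-9.8,"spin":0.205}])

```text
time_s: 1.35
ee_pos: [434.4, -79.8, 140.1]
tool_rot: [0.611, -0.609, 0.358, -0.358]
contact_force: [0.3, -0.5, 0.1]
width: 88.5
```

```bash
cat >> h.py <<'E'
from scipy.spatial.transform import Rotation as Ro
def st():
    s=observe(); R=Ro.from_quat(s['tool_rot'],scalar_first=True).as_matrix()
    print('t',round(s['time_s'],2),'tcp',s['ee_pos'].round(1),'jawyaw',round(np.arctan2(R[1,0],R[0,0]),3),'j',s['joints'].round(2),'F',s['contact_force'].round(1),'w',round(s['width'],1))
    return s
E
python3 - <<'E'
from h import *
st(); snap('wrist','w1'); st()
E
```

```text
t 1.35 tcp [434.4 -79.8 140.1] jawyaw -1.061 j [ 0.11  0.65 -0.06  2.2   0.11  0.3  -1.1 ] F [ 0.3 -0.5  0.1] w 88.5
t 1.4 tcp [436.4 -76.1 139.8] jawyaw -1.055 j [ 0.11  0.65 -0.06  2.2   0.11  0.3  -1.1 ] F [ 2.5  3.  -0.7] w 87.6
```

View pics/w1.png

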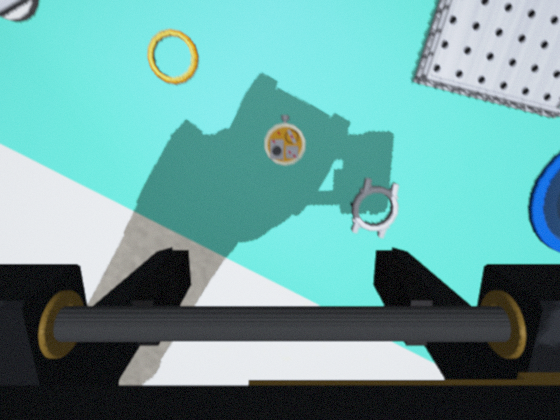

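```bash
python3 - <<'E'
from h import *
f=snap('wrist','w2'); st(); 
for i in range(3): grab_frame('wrist'); st()
c=f['color'][:,:,::-1]
cv2.imwrite('pics/w2a.png',cv2.resize(c[100:190,230:340],None,fx=7,fy=6.5,interpolation=cv2.INTER_CUBIC))
cv2.imwrite('pics/w2b.png',cv2.resize(c[165:245,340:440],None,fx=7,fy=7,interpolation=cv2.INTER_CUBIC))
E
```

```text
t 1.45 tcp [434.9 -79.2 140.1] jawyaw -1.057 j [ 0.11  0.65 -0.06  2.2   0.11  0.3  -1.1 ] F [-0.1 -0.8  1. ] w 88.0
t 1.5 tcp [433.4 -82.  140.4] jawyaw -1.061 j [ 0.12  0.65 -0.06  2.2   0.11  0.3  -1.1 ] F [-0.7 -0.8  0.7] w 88.0
t 1.55 tcp [432.5 -83.8 140.6] jawyaw -1.064 j [ 0.12  0.64 -0.05  2.2   0.11  0.3  -1.09] F [-0.7  0.   0.1] w 88.0
t 1.6 tcp [432.  -84.9 140.7] jawyaw -1.067 j [ 0.12  0.64 -0.05  2.2   0.11  0.3  -1.09] F [-0.6 -0.2 -0.3] w 88.1
```

View pics/w2a.png

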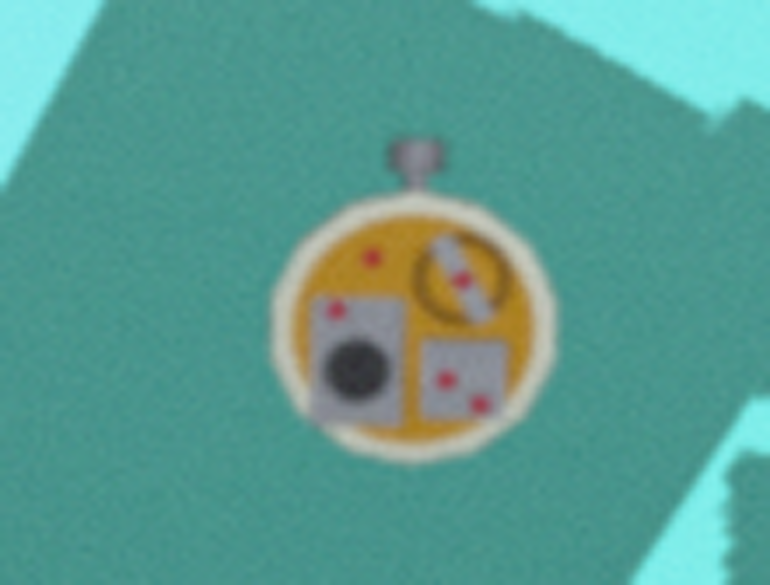

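View pics/w2b.png

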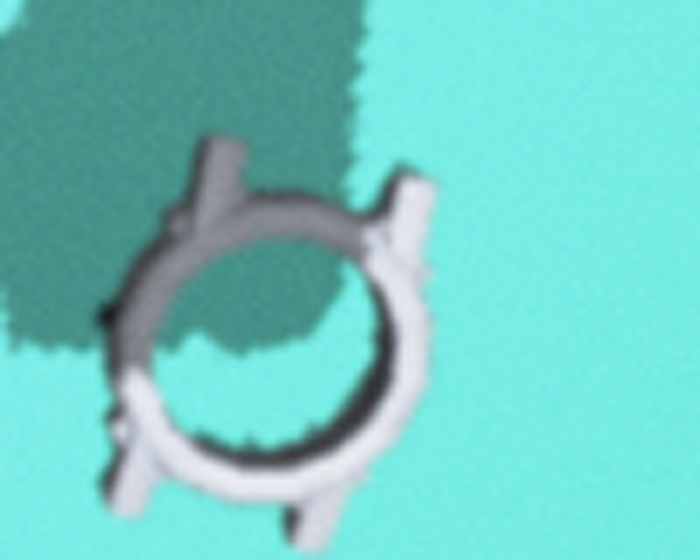

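```bash
python3 - <<'E'
from h import *
f=dict(np.load('pics/w2.npz'))
m=px2w(f,289.3,150.5,8);c=px2w(f,289.4,124.2,4); 
print('mov',m,'yaw stem',np.arctan2(*(c-px2w(f,289.3,150.5,4))[[1,0]]),np.hypot(*(c-m)[:2]))
print('case',px2w(f,378.6,214.3,9)); P=lambda x,y,z=8:px2w(f,340+x/7,165+y/7,z)
d=P(317,187)-P(225,507);print('caseyaw',np.arctan2(d[1],d[0]),np.hypot(*d[:2]), np.linalg.norm(P(270,192)-P(270,500)), np.linalg.norm(P(108,345)-P(430,345)))
print('bez',px2w(f,173,56,5))
for u,v in[(289,150),(378,250)]: print(zp(f,u,v))
st()
E
```

```text
mov [475.33805756 -59.25832094   8.        ] yaw stem 0.5182043703782084 20.923925091194157
case [ 466.260974   -153.46750643    9.        ]
caseyaw 0.319893712665868 42.10279673968117 39.84749181636488 39.86106584307186
bez [493.40986671  55.15957776   5.        ]
[475.70198873 -58.72200678   9.93472629]
[ 464.88788299 -110.58127112  139.00598058]
t 1.6 tcp [432.  -84.9 140.7] jawyaw -1.067 j [ 0.12  0.64 -0.05  2.2   0.11  0.3  -1.09] F [-0.6 -0.2 -0.3] w 88.1
```

Call:
play_rows(commands=[{"tx":2.5,"ty":1.4,"tz":-3,"spin":0},{"tx":4.28,"ty":2.46,"tz":-6,"spin":0},{"tx":4.28,"ty":2.46,"tz":-9,"spin":0},{"tx":4.28,"ty":2.46,"tz":-11,"spin":0},{"tx":4.28,"ty":2.46,"tz":-12.5,"spin":0},{"tx":4.28,"ty":2.46,"tz":-13.3,"spin":0},{"tx":4.28,"ty":2.46,"tz":-13.75,"spin":0},{"tx":4.28,"ty":2.46,"tz":-13.75,"spin":0},{"tx":4.28,"ty":2.46,"tz":-13.75,"spin":0},{"tx":4.28,"ty":2.46,"tz":-13.75,"spin":0}], grip=0.6)

```text
time_s: 2.6
ee_pos: [475.8, -59.7, 4.0]
tool_rot: [0.609, -0.609, 0.359, -0.36]
contact_force: [0.4, 0.5, 0.0]
width: 53.0
```

```bash
python3 - <<'E'
from h import *
st();snap('wrist','w3');st()
E
```

```text
t 2.6 tcp [475.8 -59.7   4. ] jawyaw -1.066 j [ 0.03  0.95 -0.01  2.14  0.12  0.05 -1.15] F [0.4 0.5 0. ] w 53.0
t 2.65 tcp [475.8 -59.6   3.9] jawyaw -1.066 j [ 0.03  0.95 -0.01  2.14  0.12  0.05 -1.15] F [ 0.5 -0.1  0.4] w 53.0
```

View pics/w3.png

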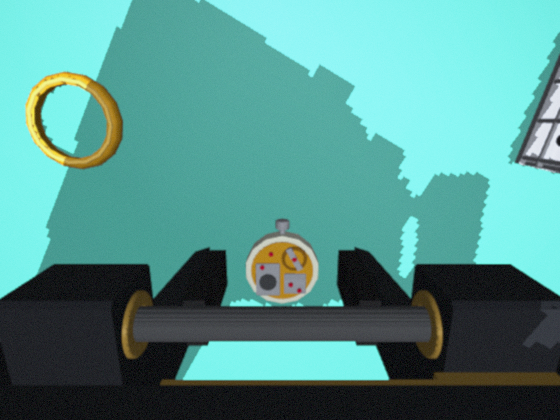

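Call:
play_rows(commands=[{"tx":0,"ty":0,"tz":-0.1,"spin":0},{"tx":0,"ty":0,"tz":-0.1,"spin":0},{"tx":0,"ty":0,"tz":-0.1,"spin":0},{"tx":0,"ty":0,"tz":-0.1,"spin":0},{"tx":0,"ty":0,"tz":-0.1,"spin":0},{"tx":0,"ty":0,"tz":-0.1,"spin":0},{"tx":0,"ty":0,"tz":-0.1,"spin":0}], grip=0.25)

```text
time_s: 3.35
ee_pos: [475.6, -59.4, 2.5]
tool_rot: [0.609, -0.609, 0.359, -0.359]
contact_force: [-0.9, 1.0, 5.0]
width: 32.9
```

Call:
play_rows(commands=[{"tx":0,"ty":0,"tz":0.5,"spin":0},{"tx":0,"ty":0,"tz":1.5,"spin":0},{"tx":0,"ty":0,"tz":3,"spin":0},{"tx":0,"ty":0,"tz":5,"spin":0},{"tx":0,"ty":0,"tz":6,"spin":0}])

```text
time_s: 3.85
ee_pos: [475.8, -59.8, 63.9]
tool_rot: [0.609, -0.609, 0.359, -0.36]
contact_force: [-0.6, 0.5, -0.4]
width: 32.9
```

```bash
python3 - <<'E'
from h import *
st();snap('wrist','w4');st()
E
```

```text
t 3.85 tcp [475.8 -59.8  63.9] jawyaw -1.066 j [ 0.05  0.82 -0.03  2.13  0.12  0.18 -1.15] F [-0.6  0.5 -0.4] w 32.9
t 3.9 tcp [476.3 -59.8  64.6] jawyaw -1.066 j [ 0.05  0.82 -0.03  2.13  0.12  0.18 -1.15] F [-0.3  0.2  1.1] w 32.7
```

View pics/w4.png

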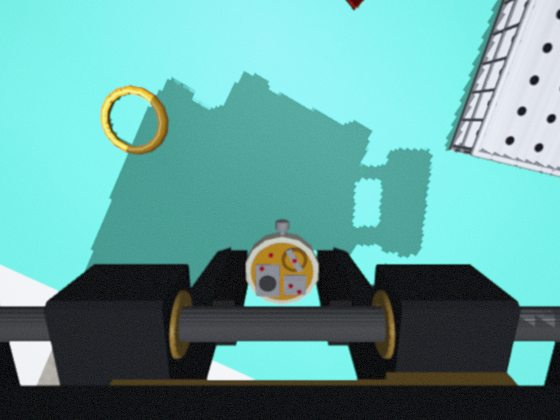

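Call:
play_rows(commands=[{"tx":0.5,"ty":4,"tz":5,"spin":0},{"tx":1.5,"ty":8.5,"tz":8.8,"spin":0},{"tx":2.5,"ty":13.2,"tz":8.8,"spin":0},{"tx":3,"ty":18,"tz":8.8,"spin":0},{"tx":3.4,"ty":22.8,"tz":8.8,"spin":0},{"tx":3.86,"ty":27.2,"tz":8.8,"spin":0},{"tx":3.86,"ty":31,"tz":8.8,"spin":0},{"tx":3.86,"ty":33.2,"tz":8.8,"spin":0},{"tx":3.86,"ty":34,"tz":8.8,"spin":0},{"tx":3.86,"ty":34,"tz":8.8,"spin":0},{"tx":3.86,"ty":34,"tz":8.8,"spin":0},{"tx":3.86,"ty":34,"tz":8.8,"spin":0}])

```text
time_s: 5.1
ee_pos: [514.4, 277.7, 150.2]
tool_rot: [-0.608, 0.609, -0.36, 0.361]
contact_force: [-0.3, -0.7, 0.1]
width: 32.9
```

```bash
python3 - <<'E'
from h import *
st();snap('wrist','w5');st()
E
```

```text
t 5.1 tcp [514.4 277.7 150.2] jawyaw -1.069 j [-0.6   0.75  0.04  1.78 -0.05  0.61 -1.6 ] F [-0.3 -0.7  0.1] w 32.9
t 5.15 tcp [514.5 278.1 150.3] jawyaw -1.069 j [-0.6   0.75  0.04  1.78 -0.05  0.61 -1.6 ] F [-0.4  0.3 -0.1] w 32.6
```

View pics/w5.png

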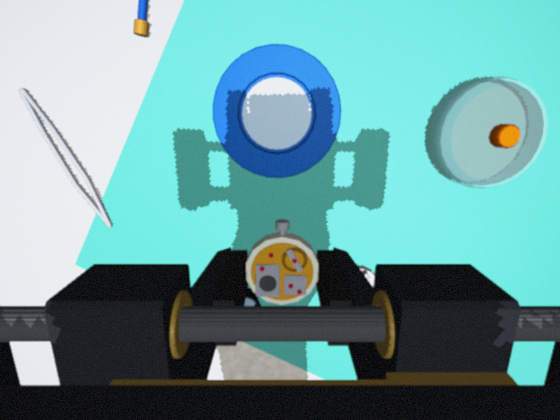

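```bash
cat >> h.py <<'E'
def circ(P):
    P=np.array(P)[:,:2]; A=np.c_[2*P,np.ones(len(P))]; s=np.linalg.lstsq(A,(P**2).sum(1),rcond=None)[0]
    return s[:2],np.sqrt(s[2]+s[0]**2+s[1]**2)
E
python3 - <<'E'
from h import *
f=dict(np.load('pics/w5.npz')); h=cv2.cvtColor(f['color'],cv2.COLOR_RGB2HSV)
m=((h[:,:,0]>100)&(h[:,:,0]<118)&(h[:,:,1]>130)).astype(np.uint8); m[:, :190]=0;m[200:]=0;m[:,370:]=0
cs,_=cv2.findContours(m,cv2.RETR_EXTERNAL,cv2.CHAIN_APPROX_NONE); c=max(cs,key=cv2.contourArea)
c=cv2.convexHull(c)[:,0]
print(circ([px2w(f,*p,5) for p in c]), circ([px2w(f,*p,5) for p in [(213,108),(341,108),(277,43),(279,178)]]))
print('cap',circ([px2w(f,u,v,9) for u,v in [(242,113),(314,113),(278,76),(278,150)]]))
print('dome knob top',px2w(f,506,135,43), circ([px2w(f,u,v,30) for u,v in [(428,147),(544,128),(476,184)]]))
E
```

```text
(array([573.54593568, 316.35419424]), np.float64(53.58938218838164)) (array([573.66776871, 315.85146765]), np.float64(53.947233490675835))
cap (array([574.07720765, 315.11492673]), np.float64(29.57183954080762))
dome knob top [642.27596012 159.28575689  43.        ] (array([643.5527191 , 169.65195688]), np.float64(45.63606084820011))
```

Call:
play_rows(commands=[{"tx":2,"ty":1.2,"tz":-2,"spin":0},{"tx":4.5,"ty":2.6,"tz":-4.5,"spin":0},{"tx":6,"ty":3.4,"tz":-7,"spin":0},{"tx":6,"ty":3.4,"tz":-9.5,"spin":0},{"tx":6,"ty":3.4,"tz":-11.2,"spin":0},{"tx":6,"ty":3.4,"tz":-12,"spin":0},{"tx":6,"ty":3.4,"tz":-12,"spin":0},{"tx":6,"ty":3.4,"tz":-12,"spin":0},{"tx":6,"ty":3.4,"tz":-12,"spin":0}])

```text
time_s: 6.05
ee_pos: [574.8, 314.8, 31.6]
tool_rot: [0.61, -0.608, 0.359, -0.36]
contact_force: [0.7, 0.3, -0.4]
width: 32.2
```

```bash
python3 - <<'E'
from h import *
st();snap('wrist','w6');snap('scene','s6');st()
E
```

```text
t 6.05 tcp [574.8 314.8  31.6] jawyaw -1.066 j [-0.59  1.    0.03  1.6  -0.05  0.54 -1.59] F [ 0.7  0.3 -0.4] w 32.2
t 6.15 tcp [574.6 314.8  31.4] jawyaw -1.066 j [-0.59  1.    0.03  1.6  -0.05  0.54 -1.59] F [-0.8  0.1 -0.2] w 32.6
```

View pics/w6.png

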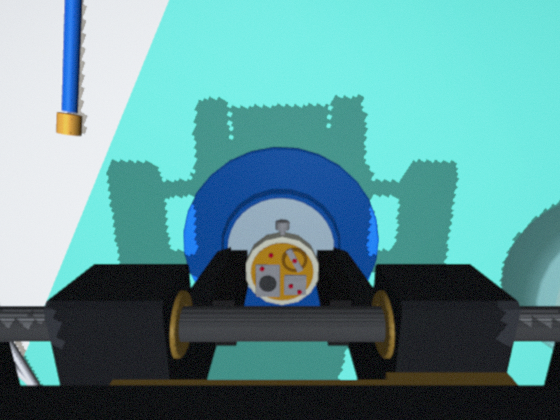

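```bash
python3 - <<'E'
from h import *
f=dict(np.load('pics/w6.npz'));
print(px2w(f,283,268,37)); print(circ([px2w(f,u,v,5) for u,v in [(185,225),(200,187),(230,160),(281,147),(335,162),(364,190),(378,225)]]))
f=dict(np.load('pics/w3.npz')); print(px2w(f,282,267,8))
E
```

```text
[575.60616483 316.09124367  37.        ]
(array([573.83087779, 316.0731461 ]), np.float64(53.839245605753895))
[476.32899957 -58.07955107   8.        ]
```

Call:
play_rows(commands=[{"tx":-0.1,"ty":0,"tz":-0.6,"spin":0},{"tx":-0.1,"ty":0,"tz":-1.2,"spin":0},{"tx":-0.1,"ty":0,"tz":-1.6,"spin":0},{"tx":-0.1,"ty":0,"tz":-1.85,"spin":0},{"tx":-0.1,"ty":0,"tz":-1.95,"spin":0},{"tx":-0.1,"ty":0,"tz":-1.95,"spin":0},{"tx":-0.1,"ty":0,"tz":-1.95,"spin":0}])

```text
time_s: 6.85
ee_pos: [572.5, 314.3, 11.6]
tool_rot: [-0.609, 0.609, -0.359, 0.359]
contact_force: [-2.2, -1.8, 8.0]
width: 32.5
```

Call:
play_rows(commands=[{"tx":-0.1,"ty":0,"tz":0,"spin":0},{"tx":-0.1,"ty":0,"tz":0,"spin":0},{"tx":-0.1,"ty":0,"tz":0,"spin":0},{"tx":-0.1,"ty":0,"tz":0,"spin":0},{"tx":-0.1,"ty":0,"tz":1,"spin":0},{"tx":-0.1,"ty":0,"tz":3,"spin":0},{"tx":-0.1,"ty":0,"tz":6,"spin":0},{"tx":-0.1,"ty":0,"tz":9,"spin":0}], grip=0.6)

```text
time_s: 7.65
ee_pos: [571.2, 315.0, 101.6]
tool_rot: [-0.609, 0.609, -0.359, 0.359]
contact_force: [0.8, -0.2, -0.1]
width: 52.6
```

```bash
python3 - <<'E'
from h import *
st();snap('wrist','w7');st()
E
```

```text
t 7.65 tcp [571.2 315.  101.6] jawyaw -1.065 j [-0.6   0.9   0.04  1.59 -0.05  0.66 -1.59] F [ 0.8 -0.2 -0.1] w 52.6
t 7.7 tcp [574.4 316.6 107.1] jawyaw -1.066 j [-0.6   0.89  0.04  1.58 -0.05  0.66 -1.59] F [0.5 0.3 2.6] w 52.8
```

View pics/w7.png

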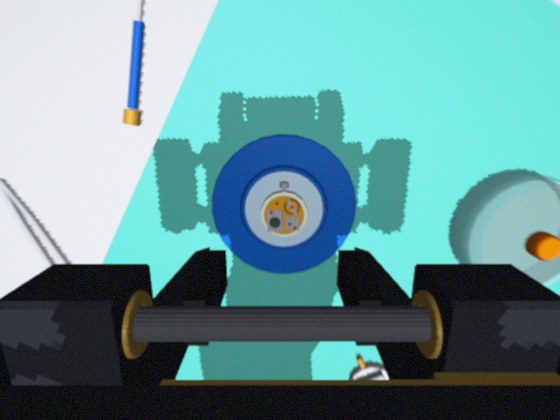

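Call:
play_rows(commands=[{"tx":0,"ty":-4,"tz":3,"spin":0},{"tx":0.5,"ty":-8.5,"tz":5,"spin":0},{"tx":1,"ty":-13,"tz":5,"spin":0},{"tx":1,"ty":-16.5,"tz":5,"spin":0},{"tx":1,"ty":-18.5,"tz":5,"spin":0},{"tx":1,"ty":-19.2,"tz":5,"spin":0},{"tx":1,"ty":-19.2,"tz":5,"spin":0},{"tx":1,"ty":-19.2,"tz":5,"spin":0},{"tx":1,"ty":-19.2,"tz":5,"spin":0}])

```text
time_s: 8.6
ee_pos: [581.9, 125.0, 150.7]
tool_rot: [0.61, -0.609, 0.359, -0.358]
contact_force: [-0.0, 0.0, 0.1]
width: 53.2
```

```bash
python3 - <<'E'
from h import *
f=dict(np.load('pics/w7.npz'));
print('mov',px2w(f,284.3,214,17),'base',circ([px2w(f,u,v,5) for u,v in [(212,204),(357,204),(284,134),(284,273)]]))
st();snap('wrist','w8');st()
E
```

```text
mov [572.17247415 314.93097067  17.        ] base (array([573.62629364, 315.48778228]), np.float64(54.324729675074714))
t 8.6 tcp [581.9 125.  150.7] jawyaw -1.063 j [-0.29  0.76  0.    1.75 -0.01  0.63 -1.35] F [-0.   0.   0.1] w 53.2
t 8.65 tcp [581.8 124.7 150.7] jawyaw -1.063 j [-0.29  0.76  0.    1.75 -0.01  0.63 -1.35] F [0.8 0.8 0.4] w 53.0
```

View pics/w8.png

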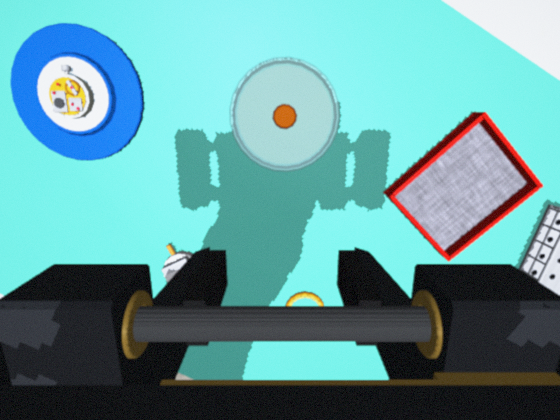

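```bash
python3 - <<'E'
from h import *
f=dict(np.load('pics/w8.npz'))
print('knob',px2w(f,285,116,43),'bell',circ([px2w(f,u,v,30) for u,v in [(231,107),(339,107),(285,57)]]),circ([px2w(f,u,v,0) for u,v in [(258,165),(285,171),(312,165),(231,112),(339,112)]]))
P=[px2w(f,u,v,18) for u,v in [(483,113),(541,185),(449,259),(387,192)]]; print('tray',np.mean(P,0),np.array(P).round())
st()
E
```

```text
knob [642.52652755 157.68229219  43.        ] bell (array([642.57806946, 157.61517177]), np.float64(41.79179794416052)) (array([641.30273119, 156.57864232]), np.float64(46.40944853607175))
tray [664.54046655  -5.47836444  18.        ] [[722.  20.  18.]
 [699. -60.  18.]
 [606. -33.  18.]
 [631.  51.  18.]]
t 8.65 tcp [581.8 124.7 150.7] jawyaw -1.063 j [-0.29  0.76  0.    1.75 -0.01  0.63 -1.35] F [0.8 0.8 0.4] w 53.0
```

Call:
play_rows(commands=[{"tx":2,"ty":1.2,"tz":-2,"spin":0},{"tx":4.5,"ty":2.6,"tz":-4.5,"spin":0},{"tx":6,"ty":3.45,"tz":-7,"spin":0},{"tx":6,"ty":3.45,"tz":-9.2,"spin":0},{"tx":6,"ty":3.45,"tz":-10.8,"spin":0},{"tx":6,"ty":3.45,"tz":-11.5,"spin":0},{"tx":6,"ty":3.45,"tz":-11.75,"spin":0},{"tx":6,"ty":3.45,"tz":-11.75,"spin":0},{"tx":6,"ty":3.45,"tz":-11.75,"spin":0}])

```text
time_s: 9.55
ee_pos: [642.7, 157.0, 34.4]
tool_rot: [0.609, -0.609, 0.359, -0.36]
contact_force: [0.2, 1.1, -0.6]
width: 53.0
```

```bash
python3 - <<'E'
from h import *
st();snap('wrist','w9');st()
E
```

```text
t 9.55 tcp [642.7 157.   34.4] jawyaw -1.066 j [-0.31  1.    0.01  1.57 -0.01  0.57 -1.37] F [ 0.2  1.1 -0.6] w 53.0
t 9.6 tcp [642.7 157.   34.4] jawyaw -1.066 j [-0.31  1.    0.01  1.57 -0.01  0.57 -1.37] F [ 0.5 -0.7  0.4] w 52.8
```

View pics/w9.png

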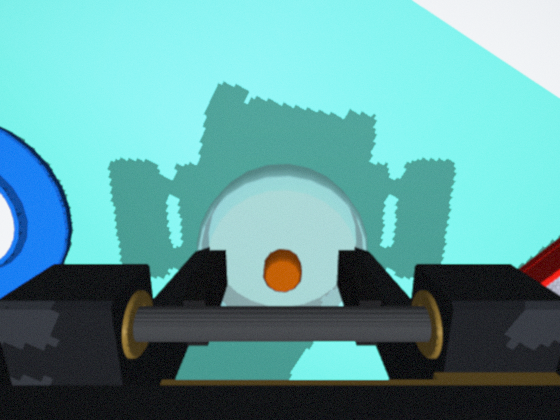

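Call:
play_rows(commands=[{"tx":0,"ty":0,"tz":-0.05,"spin":0},{"tx":0,"ty":0,"tz":-0.05,"spin":0},{"tx":0,"ty":0,"tz":-0.05,"spin":0},{"tx":0,"ty":0,"tz":-0.05,"spin":0},{"tx":0,"ty":0,"tz":-0.05,"spin":0},{"tx":0,"ty":0,"tz":-0.05,"spin":0},{"tx":0,"ty":0,"tz":-0.05,"spin":0},{"tx":0,"ty":0,"tz":-0.05,"spin":0},{"tx":0,"ty":0,"tz":-0.05,"spin":0}], grip=0.08)

```text
time_s: 10.5
ee_pos: [642.0, 156.9, 32.8]
tool_rot: [-0.609, 0.609, -0.359, 0.359]
contact_force: [-0.5, 0.6, 1.5]
width: 16.7
```

```bash
python3 - <<'E'
from h import *
st()
E
```

```text
t 10.5 tcp [642.  156.9  32.8] jawyaw -1.066 j [-0.31  1.    0.01  1.57 -0.01  0.56 -1.37] F [-0.5  0.6  1.5] w 16.7
```

Call:
play_rows(commands=[{"tx":0,"ty":0,"tz":0.6,"spin":0},{"tx":0,"ty":0,"tz":2,"spin":0},{"tx":0,"ty":0,"tz":4,"spin":0},{"tx":-0.5,"ty":1.2,"tz":6,"spin":0},{"tx":-2,"ty":4.6,"tz":6.5,"spin":0},{"tx":-3.5,"ty":8.1,"tz":6.5,"spin":0},{"tx":-5,"ty":11.6,"tz":6.5,"spin":0},{"tx":-6.2,"ty":14.3,"tz":6.5,"spin":0},{"tx":-6.7,"ty":15.5,"tz":6.5,"spin":0},{"tx":-6.85,"ty":15.85,"tz":6.5,"spin":0},{"tx":-6.85,"ty":15.85,"tz":6.5,"spin":0},{"tx":-6.85,"ty":15.85,"tz":6.5,"spin":0}])

```text
time_s: 11.7
ee_pos: [575.0, 312.7, 97.9]
tool_rot: [-0.608, 0.609, -0.36, 0.361]
contact_force: [-0.2, 0.3, -0.7]
width: 16.5
```

```bash
python3 - <<'E'
from h import *
st();snap('wrist','w10');f=snap('scene','s10');st()
cv2.imwrite('pics/s10c.png',cv2.resize(f['color'][60:230,280:460,::-1],None,fx=3.4,fy=3.4))
E
```

```text
t 11.7 tcp [575.  312.7  97.9] jawyaw -1.069 j [-0.59  0.9   0.05  1.58 -0.06  0.66 -1.59] F [-0.2  0.3 -0.7] w 16.5
t 11.8 tcp [574.7 313.   97.8] jawyaw -1.069 j [-0.59  0.9   0.05  1.58 -0.06  0.66 -1.59] F [ 0.4 -0.4 -1.1] w 16.6
```

View pics/w10.png

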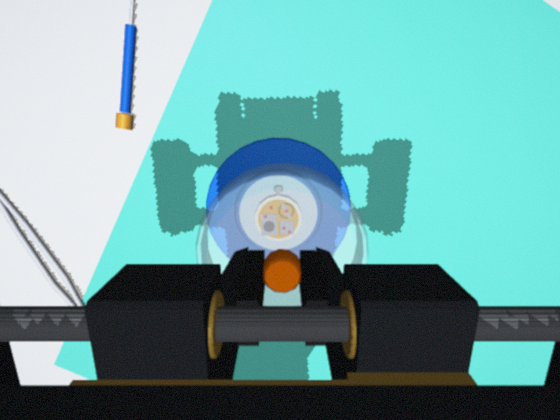

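View pics/s10c.png

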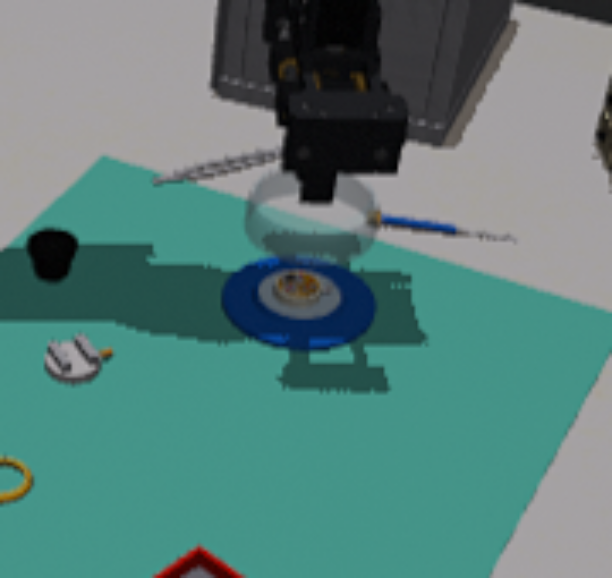

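```bash
python3 - <<'E'
from h import *
f=dict(np.load('pics/w10.npz'))
print('knob',px2w(f,282.5,270,108),'base',circ([px2w(f,u,v,5) for u,v in [(207,203),(351,203),(279,138),(225,162),(333,162)]]),'mov',px2w(f,279,218,17))
f=dict(np.load('pics/w9.npz'))
print('knob',px2w(f,282.5,270,43))
st()
E
```

```text
knob [576.75012453 314.83132496 108.        ] base (array([573.59615188, 315.46149602]), np.float64(53.60642794507098)) mov [572.56170532 314.88432442  17.        ]
knob [643.90892922 158.80295616  43.        ]
t 11.8 tcp [574.7 313.   97.8] jawyaw -1.069 j [-0.59  0.9   0.05  1.58 -0.06  0.66 -1.59] F [ 0.4 -0.4 -1.1] w 16.6
```

Call:
play_rows(commands=[{"tx":-0.1,"ty":0.1,"tz":-1,"spin":0},{"tx":-0.15,"ty":0.1,"tz":-2.5,"spin":0},{"tx":-0.15,"ty":0.1,"tz":-4,"spin":0},{"tx":-0.15,"ty":0.1,"tz":-5,"spin":0},{"tx":-0.15,"ty":0.1,"tz":-5.4,"spin":0},{"tx":-0.15,"ty":0.1,"tz":-5.7,"spin":0},{"tx":-0.15,"ty":0.1,"tz":-5.9,"spin":0},{"tx":-0.15,"ty":0.1,"tz":-5.95,"spin":0},{"tx":-0.15,"ty":0.1,"tz":-5.95,"spin":0},{"tx":-0.15,"ty":0.1,"tz":-5.95,"spin":0}])

```text
time_s: 12.8
ee_pos: [572.2, 316.6, 38.7]
tool_rot: [0.609, -0.609, 0.359, -0.359]
contact_force: [0.2, -0.2, -1.0]
width: 16.9
```

```bash
python3 - <<'E'
from h import *
st();snap('wrist','w11');f=snap('scene','s11');st()
cv2.imwrite('pics/s11c.png',cv2.resize(f['color'][60:230,280:460,::-1],None,fx=3.4,fy=3.4))
E
```

```text
t 12.8 tcp [572.2 316.6  38.7] jawyaw -1.066 j [-0.6   0.99  0.04  1.6  -0.06  0.55 -1.59] F [ 0.2 -0.2 -1. ] w 16.9
t 12.9 tcp [572.2 316.6  38.6] jawyaw -1.066 j [-0.6   0.99  0.04  1.6  -0.06  0.55 -1.59] F [ 0.2  0.1 -0.8] w 16.4
```

View pics/s11c.png

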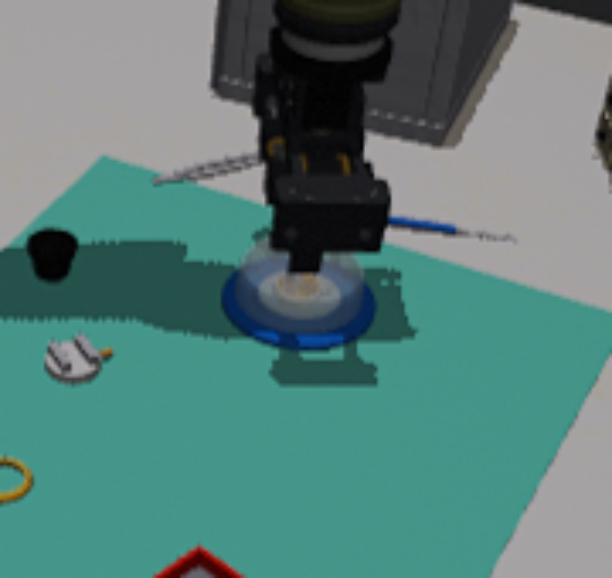

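Fz still shows weight (−1 N); lower about 1 mm.

Call:
play_rows(commands=[{"tx":0,"ty":0,"tz":-0.05,"spin":0},{"tx":0,"ty":0,"tz":-0.1,"spin":0},{"tx":0,"ty":0,"tz":-0.1,"spin":0}])

```text
time_s: 13.2
ee_pos: [572.1, 316.5, 37.7]
tool_rot: [0.609, -0.609, 0.359, -0.359]
contact_force: [-1.2, -0.6, 4.0]
width: 16.7
```

Contact (+4 N). Release and rise.

Call:
play_rows(commands=[{"tx":0,"ty":0,"tz":0,"spin":0},{"tx":0,"ty":0,"tz":0,"spin":0},{"tx":0,"ty":0,"tz":0,"spin":0},{"tx":0,"ty":0,"tz":0,"spin":0},{"tx":0,"ty":0,"tz":0,"spin":0},{"tx":0,"ty":0,"tz":1,"spin":0},{"tx":0,"ty":0,"tz":3,"spin":0},{"tx":0,"ty":0,"tz":6,"spin":0},{"tx":0,"ty":0,"tz":10,"spin":0},{"tx":-3,"ty":-2,"tz":11,"spin":0},{"tx":-5,"ty":-3,"tz":11,"spin":0},{"tx":-5,"ty":-3,"tz":11,"spin":0}], grip=0.6)

```text
time_s: 14.4
ee_pos: [518.3, 285.9, 147.8]
tool_rot: [-0.608, 0.61, -0.36, 0.358]
contact_force: [-0.7, -0.5, -1.1]
width: 52.9
```

```bash
python3 - <<'E'
from h import *
st();snap('wrist','w12');f=snap('scene','s12');st()
cv2.imwrite('pics/s12c.png',cv2.resize(f['color'][60:230,280:460,::-1],None,fx=3.4,fy=3.4))
E
```

```text
t 14.4 tcp [518.3 285.9 147.8] jawyaw -1.065 j [-0.61  0.77  0.05  1.75 -0.06  0.63 -1.59] F [-0.7 -0.5 -1.1] w 52.9
t 14.5 tcp [521.7 287.6 147.5] jawyaw -1.065 j [-0.61  0.77  0.05  1.75 -0.06  0.63 -1.59] F [ 0.4  0.5 -0.2] w 52.8
```

View pics/s12c.png

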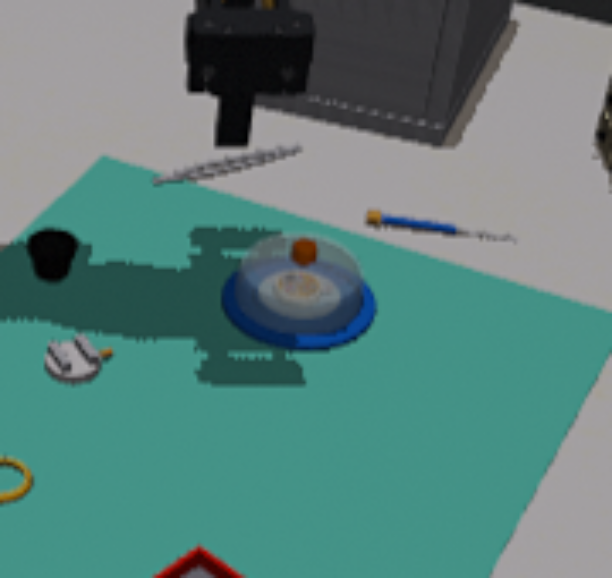

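View pics/w12.png

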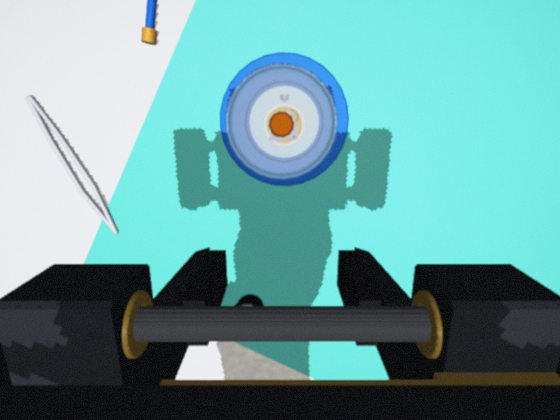

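Call:
play_rows(commands=[{"tx":-1,"ty":-4,"tz":0,"spin":0.1},{"tx":-2,"ty":-8.5,"tz":0,"spin":0.23},{"tx":-3,"ty":-13,"tz":0,"spin":0.36},{"tx":-4,"ty":-17.6,"tz":0,"spin":0.5},{"tx":-4.6,"ty":-22.2,"tz":-0.7,"spin":0.63},{"tx":-4.6,"ty":-26,"tz":-0.7,"spin":0.73},{"tx":-4.6,"ty":-28.4,"tz":-0.7,"spin":0.783},{"tx":-4.6,"ty":-29.25,"tz":-0.7,"spin":0.783},{"tx":-4.6,"ty":-29.25,"tz":-0.7,"spin":0.783},{"tx":-4.6,"ty":-29.25,"tz":-0.7,"spin":0.783},{"tx":-4.6,"ty":-29.25,"tz":-0.7,"spin":0.783}])

```text
time_s: 15.6
ee_pos: [476.6, -3.8, 140.2]
tool_rot: [0.701, -0.7, 0.099, -0.099]
contact_force: [0.1, 0.9, -0.1]
width: 52.7
```

```bash
python3 - <<'E'
from h import *
f=dict(np.load('pics/w12.npz'));print('knob',px2w(f,281,125,48),'base',circ([px2w(f,u,v,5) for u,v in [(220,118),(348,118),(285,52),(286,185)]]))
st();f=snap('wrist','w13');st()
E
```

```text
knob [571.74010593 317.82232162  48.        ] base (array([573.96817847, 316.37173117]), np.float64(53.54951016940577))
t 15.6 tcp [476.6  -3.8 140.2] jawyaw -0.28 j [ 0.05  0.67 -0.21  2.1   0.34  0.4  -0.72] F [ 0.1  0.9 -0.1] w 52.7
t 15.65 tcp [476.4  -4.  140.2] jawyaw -0.28 j [ 0.05  0.67 -0.21  2.1   0.34  0.4  -0.72] F [-0.1  0.2  0.7] w 52.5
```

View pics/w13.png

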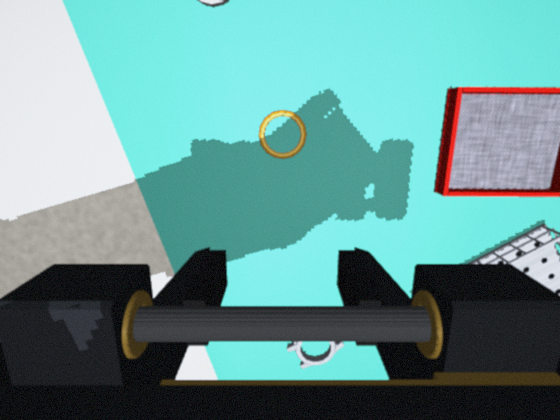

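```bash
python3 - <<'E'
from h import *
f=dict(np.load('pics/w13.npz'));print(circ([px2w(f,u,v,3) for u,v in [(259,134),(306,134),(282.5,110),(282.5,159)]]))
st()
E
```

```text
(array([490.85182597,  49.56816234]), np.float64(19.6728937303485))
t 15.65 tcp [476.4  -4.  140.2] jawyaw -0.28 j [ 0.05  0.67 -0.21  2.1   0.34  0.4  -0.72] F [-0.1  0.2  0.7] w 52.5
```

Call:
play_rows(commands=[{"tx":0.5,"ty":2,"tz":-2.5,"spin":0},{"tx":1.2,"ty":4.5,"tz":-5.5,"spin":0},{"tx":1.47,"ty":5.5,"tz":-8.5,"spin":0},{"tx":1.47,"ty":5.5,"tz":-11,"spin":0},{"tx":1.47,"ty":5.5,"tz":-12.7,"spin":0},{"tx":1.47,"ty":5.5,"tz":-13.5,"spin":0},{"tx":1.47,"ty":5.5,"tz":-13.8,"spin":0},{"tx":1.47,"ty":5.5,"tz":-13.8,"spin":0},{"tx":1.47,"ty":5.5,"tz":-13.8,"spin":0}])

```text
time_s: 16.55
ee_pos: [491.3, 49.4, 2.9]
tool_rot: [0.7, -0.7, 0.099, -0.1]
contact_force: [-0.1, 0.1, -0.1]
width: 52.9
```

```bash
python3 - <<'E'
from h import *
st();f=snap('wrist','w14');st()
E
```

```text
t 16.55 tcp [491.3  49.4   2.9] jawyaw -0.283 j [-0.17  0.95 -0.05  2.09  0.39  0.1  -0.86] F [-0.1  0.1 -0.1] w 52.9
t 16.6 tcp [491.3  49.3   2.9] jawyaw -0.283 j [-0.17  0.95 -0.05  2.09  0.39  0.1  -0.86] F [ 0.2  0.1 -0.9] w 53.0
```

View pics/w14.png

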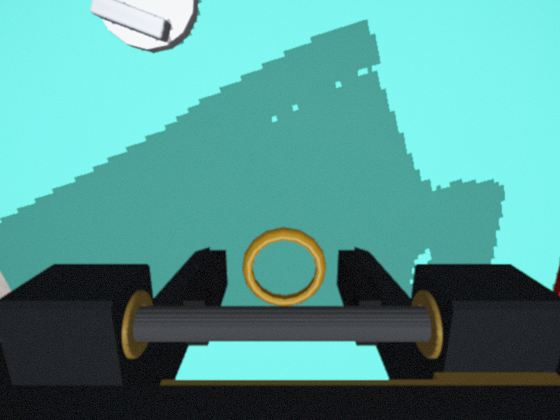

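Call:
play_rows(commands=[{"tx":0,"ty":0,"tz":-0.08,"spin":0},{"tx":0,"ty":0,"tz":-0.12,"spin":0},{"tx":0,"ty":0,"tz":-0.12,"spin":0}])

```text
time_s: 16.9
ee_pos: [491.3, 49.1, 2.5]
tool_rot: [0.7, -0.7, 0.099, -0.1]
contact_force: [-0.9, -0.1, 13.0]
width: 53.0
```

Call:
play_rows(commands=[{"tx":0,"ty":0,"tz":0,"spin":0},{"tx":0,"ty":0,"tz":0,"spin":0},{"tx":0,"ty":0,"tz":0,"spin":0},{"tx":0,"ty":0,"tz":0,"spin":0},{"tx":0,"ty":0,"tz":0,"spin":0},{"tx":0,"ty":0,"tz":0,"spin":0}], grip=0.3)

```text
time_s: 17.5
ee_pos: [490.6, 49.3, 2.4]
tool_rot: [0.7, -0.7, 0.099, -0.1]
contact_force: [-1.9, 0.7, 13.7]
width: 38.1
```

Call:
play_rows(commands=[{"tx":0,"ty":0,"tz":0.5,"spin":0},{"tx":0,"ty":0,"tz":2,"spin":0},{"tx":0.5,"ty":-0.4,"tz":5,"spin":0},{"tx":3,"ty":-2.2,"tz":8,"spin":0},{"tx":6,"ty":-4.4,"tz":11,"spin":0},{"tx":9.5,"ty":-6.9,"tz":13,"spin":0},{"tx":12.8,"ty":-9.2,"tz":13,"spin":0},{"tx":15,"ty":-10.8,"tz":13,"spin":0},{"tx":15.7,"ty":-11.3,"tz":13,"spin":0},{"tx":15.7,"ty":-11.3,"tz":13,"spin":0},{"tx":15.7,"ty":-11.3,"tz":13,"spin":0},{"tx":15.7,"ty":-11.3,"tz":13,"spin":0}])

```text
time_s: 18.7
ee_pos: [646.3, -62.2, 130.9]
tool_rot: [0.7, -0.7, 0.1, -0.098]
contact_force: [0.1, 0.9, 0.2]
width: 38.3
```

```bash
python3 - <<'E'
from h import *
st();f=snap('wrist','w15');st()
E
```

```text
t 18.7 tcp [646.3 -62.2 130.9] jawyaw -0.281 j [ 0.19  0.86 -0.31  1.57  0.34  0.76 -0.54] F [0.1 0.9 0.2] w 38.3
t 18.75 tcp [646.6 -62.4 131. ] jawyaw -0.281 j [ 0.19  0.86 -0.31  1.57  0.34  0.76 -0.54] F [-0.2  0.  -0.9] w 37.9
```

View pics/w15.png

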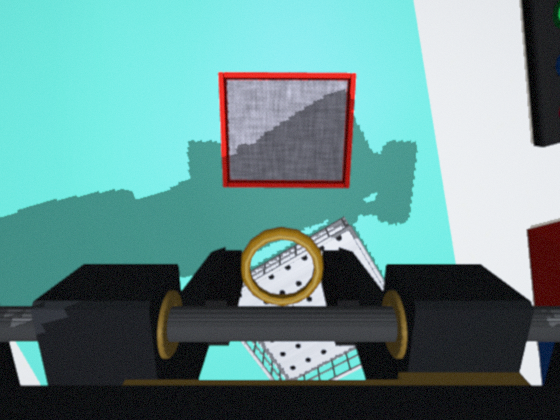

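```bash
python3 - <<'E'
from h import *
f=dict(np.load('pics/w15.npz'));P=np.array([px2w(f,u,v,18) for u,v in [(220,73),(355,74),(349,187),(224,187)]]);print(P.round(),P.mean(0), [np.linalg.norm(P[i]-P[i-1]).round() for i in range(4)]);d=P[1]-P[0]+P[2]-P[3];print(np.arctan2(d[1],d[0]))
print('bez',px2w(f,284,266,135))
E
```

```text
[[629.  47.  18.]
 [723.  19.  18.]
 [700. -61.  18.]
 [605. -34.  18.]] [664.29355607  -7.09808163  18.        ] [np.float64(84.0), np.float64(98.0), np.float64(83.0), np.float64(99.0)]
-0.28354040139487346
bez [646.56349846 -59.10759142 135.        ]
```

Call:
play_rows(commands=[{"tx":0.6,"ty":2,"tz":-1.5,"spin":0},{"tx":1.3,"ty":4.3,"tz":-3.5,"spin":0},{"tx":1.67,"ty":5.6,"tz":-5.5,"spin":0},{"tx":1.67,"ty":5.6,"tz":-7.5,"spin":0},{"tx":1.67,"ty":5.6,"tz":-9,"spin":0},{"tx":1.67,"ty":5.6,"tz":-9.2,"spin":0},{"tx":1.67,"ty":5.6,"tz":-9.2,"spin":0},{"tx":1.67,"ty":5.6,"tz":-9.2,"spin":0}])

```text
time_s: 19.55
ee_pos: [665.1, -8.4, 40.1]
tool_rot: [0.7, -0.7, 0.099, -0.101]
contact_force: [0.1, 0.1, 0.9]
width: 37.9
```

```bash
python3 - <<'E'
from h import *
st();f=snap('wrist','w16');st()
E
```

```text
t 19.55 tcp [665.1  -8.4  40.1] jawyaw -0.284 j [ 0.07  1.   -0.25  1.55  0.37  0.63 -0.65] F [0.1 0.1 0.9] w 37.9
t 19.6 tcp [665.2  -8.4  40.2] jawyaw -0.284 j [ 0.07  1.   -0.25  1.55  0.37  0.63 -0.65] F [ 0.6  0.2 -0.5] w 37.9
```

View pics/w16.png

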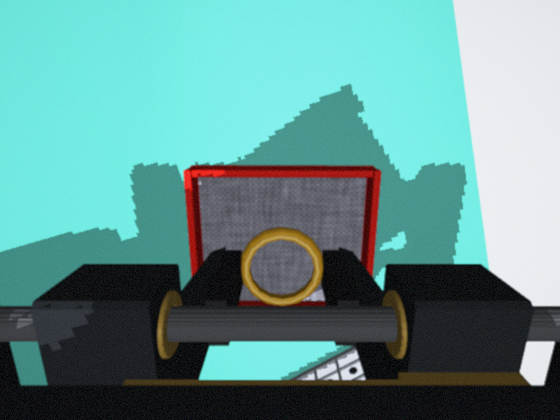

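Call:
play_rows(commands=[{"tx":0,"ty":0,"tz":-1,"spin":0},{"tx":0,"ty":0,"tz":-2,"spin":0},{"tx":0,"ty":0,"tz":-2.7,"spin":0},{"tx":0,"ty":0,"tz":-3,"spin":0},{"tx":0,"ty":0,"tz":-3,"spin":0},{"tx":0,"ty":0,"tz":-3.05,"spin":0},{"tx":0,"ty":0,"tz":-3.1,"spin":0},{"tx":0,"ty":0,"tz":-3.1,"spin":0}])

```text
time_s: 20.4
ee_pos: [664.3, -8.0, 8.6]
tool_rot: [-0.7, 0.7, -0.1, 0.1]
contact_force: [-1.3, 0.5, 5.6]
width: 37.7
```

Touching the lining. Release to a modest opening and rise.

Call:
play_rows(commands=[{"tx":0,"ty":0,"tz":0.05,"spin":0},{"tx":0,"ty":0,"tz":0.05,"spin":0},{"tx":0,"ty":0,"tz":0.05,"spin":0},{"tx":0,"ty":0,"tz":0.05,"spin":0},{"tx":0,"ty":0,"tz":1,"spin":0},{"tx":0,"ty":0,"tz":3,"spin":0},{"tx":0,"ty":0,"tz":7,"spin":0},{"tx":-1.5,"ty":-4,"tz":10,"spin":0},{"tx":-1.5,"ty":-4,"tz":12,"spin":0}], grip=0.52)

```text
time_s: 21.3
ee_pos: [648.9, -55.3, 130.3]
tool_rot: [-0.698, 0.702, -0.101, 0.103]
contact_force: [0.2, -0.5, -0.2]
width: 46.1
```

```bash
python3 - <<'E'
from h import *
st();f=snap('wrist','w17');st()
E
```

```text
t 21.3 tcp [648.9 -55.3 130.3] jawyaw -0.289 j [ 0.17  0.86 -0.3   1.57  0.34  0.76 -0.57] F [ 0.2 -0.5 -0.2] w 46.1
t 21.35 tcp [651.6 -52.9 133.5] jawyaw -0.289 j [ 0.17  0.86 -0.3   1.57  0.34  0.76 -0.57] F [0.1 0.1 2.2] w 45.6
```

View pics/w17.png

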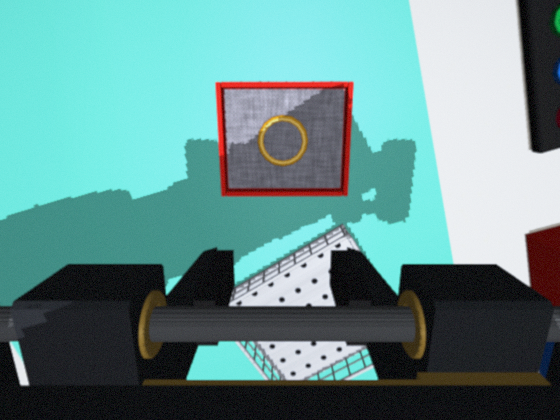

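Call:
play_rows(commands=[{"tx":-3,"ty":-1.5,"tz":1.2,"spin":-0.1},{"tx":-7,"ty":-3.6,"tz":1.2,"spin":-0.23},{"tx":-11,"ty":-5.7,"tz":1.2,"spin":-0.37},{"tx":-15,"ty":-7.8,"tz":1.2,"spin":-0.5},{"tx":-19,"ty":-9.9,"tz":1.2,"spin":-0.64},{"tx":-22,"ty":-11.5,"tz":1.2,"spin":-0.78},{"tx":-23.5,"ty":-12.2,"tz":1.2,"spin":-0.9},{"tx":-24,"ty":-12.5,"tz":1.2,"spin":-0.968},{"tx":-24,"ty":-12.5,"tz":1.2,"spin":-0.968},{"tx":-24,"ty":-12.5,"tz":1.2,"spin":-0.968},{"tx":-24,"ty":-12.5,"tz":1.2,"spin":-0.968}], grip=0.65)

```text
time_s: 22.45
ee_pos: [410.5, -172.5, 140.0]
tool_rot: [0.574, -0.573, 0.413, -0.414]
contact_force: [-0.3, 0.3, 0.5]
width: 57.3
```

```bash
python3 - <<'E'
from h import *
st();f=snap('wrist','w18');st()
E
```

```text
t 22.45 tcp [ 410.5 -172.5  140. ] jawyaw -1.248 j [ 0.33  0.65 -0.05  2.19  0.1   0.3  -1.06] F [-0.3  0.3  0.5] w 57.3
t 22.5 tcp [ 410.4 -172.6  140. ] jawyaw -1.249 j [ 0.33  0.65 -0.05  2.19  0.1   0.3  -1.06] F [-0.5 -0.6 -0.7] w 57.1
```

View pics/w18.png

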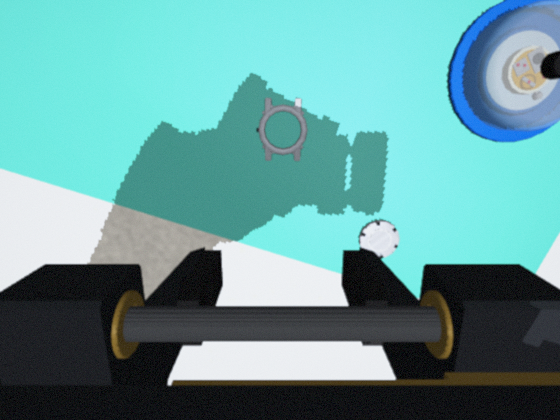

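```bash
python3 - <<'E'
from h import *
f=dict(np.load('pics/w18.npz'));print(circ([px2w(f,u,v,9) for u,v in [(260,130),(307,130),(283.3,106.5),(283.3,155)]]),'cb',px2w(f,379,239,5))
c=f['color'][:,:,::-1]
cv2.imwrite('pics/w18a.png',cv2.resize(c[85:175,230:340],None,fx=7,fy=6.5,interpolation=cv2.INTER_CUBIC))
E
```

```text
(array([ 464.76987516, -154.85440943]), np.float64(19.059850395800492)) cb [ 402.55236763 -266.14062063    5.        ]
```

View pics/w18a.png

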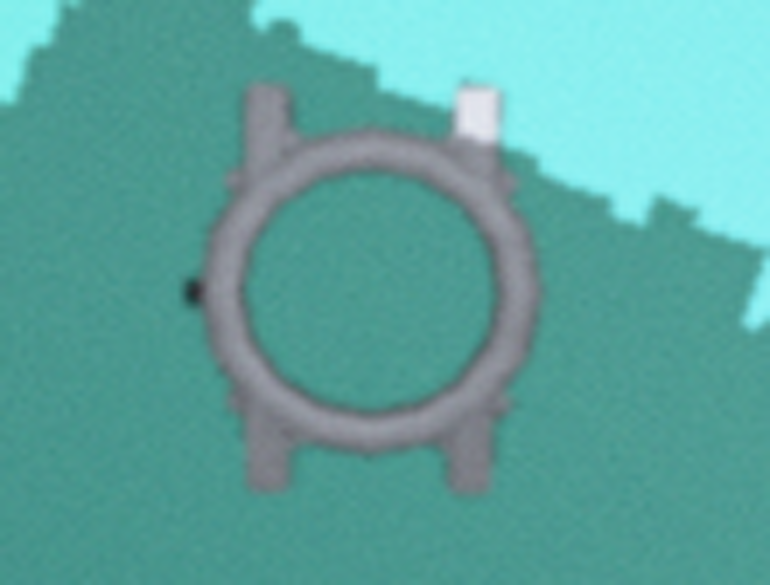

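Call:
play_rows(commands=[{"tx":2,"ty":0.6,"tz":-2,"spin":0},{"tx":4.5,"ty":1.5,"tz":-5,"spin":0},{"tx":5.6,"ty":1.84,"tz":-8,"spin":0},{"tx":5.6,"ty":1.84,"tz":-10.5,"spin":0},{"tx":5.6,"ty":1.84,"tz":-12.4,"spin":0},{"tx":5.6,"ty":1.84,"tz":-13.3,"spin":0},{"tx":5.6,"ty":1.84,"tz":-13.6,"spin":0},{"tx":5.6,"ty":1.84,"tz":-13.6,"spin":0},{"tx":5.6,"ty":1.84,"tz":-13.6,"spin":0}])

```text
time_s: 23.4
ee_pos: [465.9, -154.8, 4.8]
tool_rot: [0.573, -0.573, 0.414, -0.414]
contact_force: [-0.6, 0.2, -0.1]
width: 57.0
```

```bash
python3 - <<'E'
from h import *
st();f=snap('wrist','w19');st()
E
```

```text
t 23.4 tcp [ 465.9 -154.8    4.8] jawyaw -1.251 j [ 0.23  0.95 -0.01  2.1   0.1   0.09 -1.12] F [-0.6  0.2 -0.1] w 57.0
t 23.45 tcp [ 466.  -154.9    4.9] jawyaw -1.251 j [ 0.23  0.95 -0.01  2.1   0.1   0.09 -1.12] F [ 0.   0.3 -0.2] w 57.3
```

View pics/w19.png

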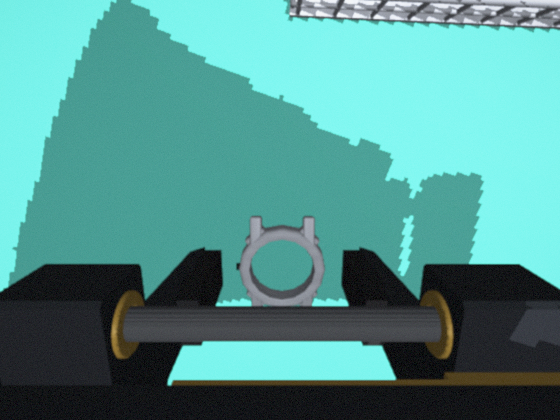

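Call:
play_rows(commands=[{"tx":0,"ty":0,"tz":-0.05,"spin":0},{"tx":0,"ty":0,"tz":-0.05,"spin":0},{"tx":0,"ty":0,"tz":-0.05,"spin":0},{"tx":0,"ty":0,"tz":-0.05,"spin":0},{"tx":0,"ty":0,"tz":-0.05,"spin":0},{"tx":0,"ty":0,"tz":-0.05,"spin":0},{"tx":0,"ty":0,"tz":-0.05,"spin":0}], grip=0.3)

```text
time_s: 24.15
ee_pos: [465.7, -154.8, 3.9]
tool_rot: [0.573, -0.573, 0.414, -0.414]
contact_force: [-0.5, -0.4, 5.8]
width: 37.9
```

```bash
python3 - <<'E'
from h import *
st()
E
```

```text
t 24.15 tcp [ 465.7 -154.8    3.9] jawyaw -1.251 j [ 0.23  0.95 -0.01  2.1   0.1   0.09 -1.12] F [-0.5 -0.4  5.8] w 37.9
```

Call:
play_rows(commands=[{"tx":0,"ty":0,"tz":0.6,"spin":0},{"tx":0,"ty":0,"tz":2.5,"spin":0},{"tx":0,"ty":0,"tz":6,"spin":0},{"tx":1,"ty":-0.3,"tz":10,"spin":-0.05},{"tx":4,"ty":-1.5,"tz":13,"spin":-0.05},{"tx":7.5,"ty":-2.6,"tz":14,"spin":-0.05},{"tx":9.3,"ty":-3.2,"tz":14,"spin":-0.05},{"tx":9.8,"ty":-3.3,"tz":14,"spin":-0.05},{"tx":9.8,"ty":-3.3,"tz":14,"spin":-0.05},{"tx":9.8,"ty":-3.3,"tz":14,"spin":-0.05}])

```text
time_s: 25.15
ee_pos: [561.3, -186.9, 142.7]
tool_rot: [-0.562, 0.563, -0.429, 0.427]
contact_force: [-1.0, 0.3, -0.5]
width: 37.8
```

```bash
python3 - <<'E'
from h import *
st();f=snap('wrist','w20');st()
E
```

```text
t 25.15 tcp [ 561.3 -186.9  142.7] jawyaw -1.301 j [ 0.27  0.77 -0.05  1.76  0.06  0.62 -1.11] F [-1.   0.3 -0.5] w 37.8
t 25.2 tcp [ 561.4 -187.   142.8] jawyaw -1.301 j [ 0.27  0.77 -0.05  1.76  0.06  0.62 -1.11] F [-0.4  0.6 -1.9] w 37.9
```

View pics/w20.png

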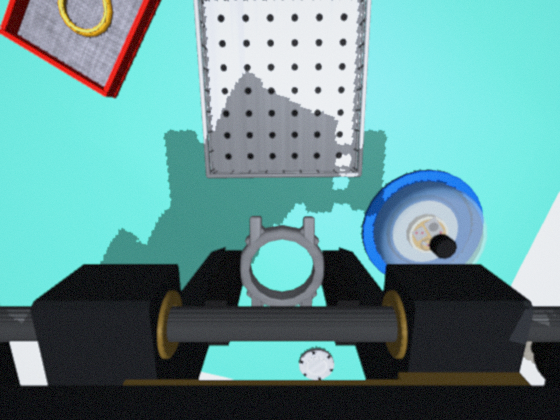

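```bash
python3 - <<'E'
from h import *
f=dict(np.load('pics/w20.npz'))
ax=np.array([np.cos(.27),np.sin(.27)]);ay=np.array([-ax[1],ax[0]])
for u,v,z in [(284,176,30),(284,176,0),(207,176,30),(362,176,30),(198,30,30),(368,30,30),(228,156,6),(340,156,6),(221,17,6),(346,17,6)]:
    p=px2w(f,u,v,z)[:2]; d=p-np.array([645,-165]); print(u,v,z,p.round(1),'bx',(d@ax).round(1),'by',(d@ay).round(1))
cb=px2w(f,317,363,5);print('cb',cb)
print('case',px2w(f,283,266,148)); 
c=f['color'][:,:,::-1]
cv2.imwrite('pics/w20a.png',cv2.resize(c[0:200,180:390],None,fx=3.5,fy=3))
# top cam holes
E
```

```text
284 176 30 [ 583.6 -181.4] bx -63.5 by 0.6
284 176 0 [ 578.5 -182.9] bx -68.8 by 0.5
207 176 30 [ 567.5 -123.3] bx -63.6 by 60.9
362 176 30 [ 599.9 -240.2] bx -63.5 by -60.4
198 30 30 [666.7 -95.8] bx 39.4 by 60.9
368 30 30 [ 698.4 -210.2] bx 39.4 by -57.8
228 156 6 [ 583.3 -132.6] bx -50.8 by 47.7
340 156 6 [ 608.5 -223.4] bx -50.7 by -46.6
221 17 6 [ 683.8 -104.1] bx 53.6 by 48.4
346 17 6 [ 709.  -195.1] bx 53.6 by -46.1
cb [ 403.54860199 -266.55289969    5.        ]
case [ 563.14742406 -185.97534842  148.        ]
```

View pics/w20a.png

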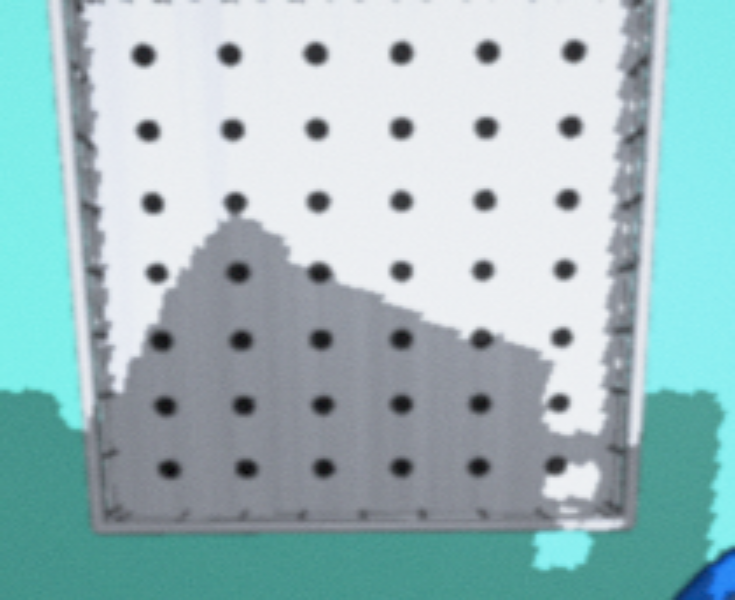

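Call:
play_rows(commands=[{"tx":2,"ty":0.6,"tz":-1.5,"spin":0},{"tx":4.5,"ty":1.3,"tz":-3.5,"spin":0},{"tx":5.63,"ty":1.63,"tz":-6,"spin":0},{"tx":5.63,"ty":1.63,"tz":-8,"spin":0},{"tx":5.63,"ty":1.63,"tz":-9,"spin":0},{"tx":5.63,"ty":1.63,"tz":-9,"spin":0},{"tx":5.63,"ty":1.63,"tz":-9,"spin":0},{"tx":5.63,"ty":1.63,"tz":-9,"spin":0}])

```text
time_s: 26.0
ee_pos: [620.1, -171.8, 54.8]
tool_rot: [0.563, -0.562, 0.428, -0.429]
contact_force: [-0.1, 0.4, -1.1]
width: 38.3
```

```bash
python3 - <<'E'
from h import *
st();f=snap('wrist','w21');st()
E
```

```text
t 26.0 tcp [ 620.1 -171.8   54.8] jawyaw -1.301 j [ 0.22  0.95 -0.03  1.63  0.05  0.56 -1.15] F [-0.1  0.4 -1.1] w 38.3
t 26.05 tcp [ 620.3 -171.7   54.8] jawyaw -1.301 j [ 0.22  0.95 -0.03  1.63  0.05  0.56 -1.15] F [-0.5  0.6 -0.6] w 38.1
```

View pics/w21.png

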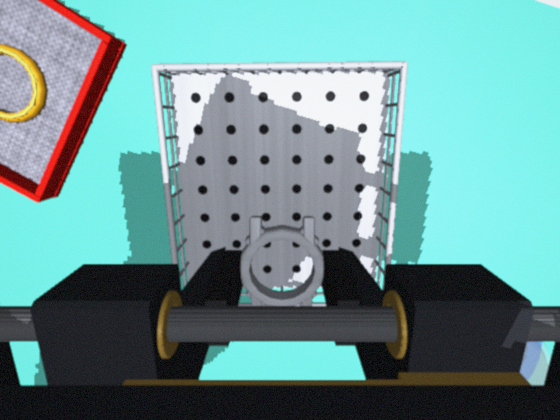

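Call:
play_rows(commands=[{"tx":0,"ty":0,"tz":-1.5,"spin":0},{"tx":0,"ty":0,"tz":-3,"spin":0},{"tx":0,"ty":0,"tz":-3.8,"spin":0},{"tx":0,"ty":0,"tz":-4.2,"spin":0},{"tx":0,"ty":0,"tz":-4.3,"spin":0},{"tx":0,"ty":0,"tz":-4.35,"spin":0},{"tx":0,"ty":0,"tz":-4.4,"spin":0},{"tx":0,"ty":0,"tz":-4.4,"spin":0}])

```text
time_s: 26.85
ee_pos: [618.5, -171.0, 9.9]
tool_rot: [-0.562, 0.563, -0.429, 0.427]
contact_force: [-3.9, 0.8, 7.1]
width: 37.7
```

Contact at the expected height. Release.

Call:
play_rows(commands=[{"tx":0,"ty":0,"tz":0.05,"spin":0},{"tx":0,"ty":0,"tz":0.05,"spin":0},{"tx":0,"ty":0,"tz":0.05,"spin":0},{"tx":0,"ty":0,"tz":0.05,"spin":0},{"tx":0,"ty":0,"tz":1,"spin":0},{"tx":0,"ty":0,"tz":3,"spin":0},{"tx":0,"ty":0,"tz":7,"spin":0},{"tx":-4,"ty":-1,"tz":11,"spin":0},{"tx":-5,"ty":-1.4,"tz":13,"spin":0},{"tx":-5,"ty":-1.4,"tz":13,"spin":0}], grip=0.55)

```text
time_s: 27.85
ee_pos: [569.4, -188.0, 143.7]
tool_rot: [0.562, -0.562, 0.427, -0.431]
contact_force: [0.4, 0.2, 0.5]
width: 48.7
```

```bash
python3 - <<'E'
from h import *
st();f=snap('wrist','w22');st()
E
```

```text
t 27.85 tcp [ 569.4 -188.   143.7] jawyaw -1.304 j [ 0.27  0.77 -0.04  1.74  0.06  0.62 -1.11] F [0.4 0.2 0.5] w 48.7
t 27.9 tcp [ 570.2 -186.6  141.9] jawyaw -1.303 j [ 0.26  0.78 -0.04  1.74  0.06  0.62 -1.11] F [-1.4  0.6 -0.1] w 47.9
```

View pics/w22.png

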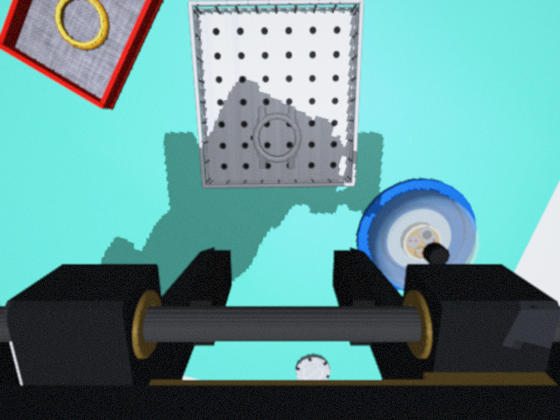

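Call:
play_rows(commands=[{"tx":-4,"ty":-1.7,"tz":0,"spin":0},{"tx":-8.5,"ty":-3.6,"tz":0,"spin":0},{"tx":-13,"ty":-5.6,"tz":0,"spin":0},{"tx":-17.5,"ty":-7.6,"tz":0,"spin":0},{"tx":-20.5,"ty":-9,"tz":0,"spin":0},{"tx":-22,"ty":-9.6,"tz":0,"spin":0},{"tx":-22.4,"ty":-9.8,"tz":0,"spin":0},{"tx":-22.4,"ty":-9.8,"tz":0,"spin":0},{"tx":-22.4,"ty":-9.8,"tz":0,"spin":0},{"tx":-22.4,"ty":-9.8,"tz":0,"spin":0}], grip=0.6)

```text
time_s: 28.9
ee_pos: [347.4, -282.7, 139.4]
tool_rot: [0.564, -0.563, 0.427, -0.428]
contact_force: [0.3, 0.4, 1.2]
width: 52.8
```

```bash
python3 - <<'E'
from h import *
st();f=snap('wrist','w23');st()
E
```

```text
t 28.9 tcp [ 347.4 -282.7  139.4] jawyaw -1.299 j [ 0.63  0.65 -0.08  2.18  0.15  0.31 -0.88] F [0.3 0.4 1.2] w 52.8
t 28.95 tcp [ 347.1 -282.8  139.4] jawyaw -1.299 j [ 0.63  0.65 -0.08  2.18  0.15  0.31 -0.87] F [-0.4 -0.7  0.3] w 53.0
```

View pics/w23.png

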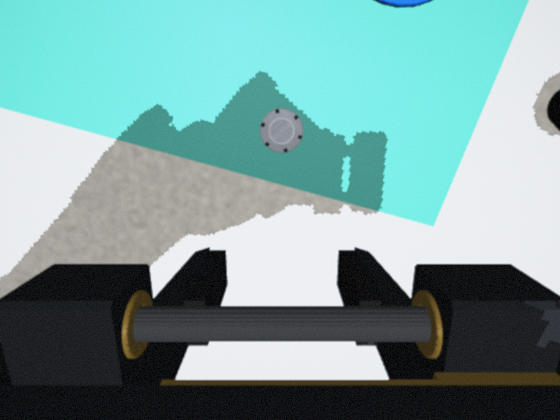

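```bash
python3 - <<'E'
from h import *
f=dict(np.load('pics/w23.npz'));print(circ([px2w(f,u,v,5) for u,v in [(260.5,130.5),(303,130.5),(281.8,108.5),(281.8,153)]]))
E
```

```text
(array([ 401.92499883, -266.47840568]), np.float64(17.565537562603783))
```

Call:
play_rows(commands=[{"tx":2,"ty":0.6,"tz":-2,"spin":0},{"tx":4.5,"ty":1.3,"tz":-5,"spin":0},{"tx":5.67,"ty":1.67,"tz":-8,"spin":0},{"tx":5.67,"ty":1.67,"tz":-10.5,"spin":0},{"tx":5.67,"ty":1.67,"tz":-12.4,"spin":0},{"tx":5.67,"ty":1.67,"tz":-13.4,"spin":0},{"tx":5.67,"ty":1.67,"tz":-13.75,"spin":0},{"tx":5.67,"ty":1.67,"tz":-13.75,"spin":0},{"tx":5.67,"ty":1.67,"tz":-13.78,"spin":0}])

```text
time_s: 29.85
ee_pos: [403.1, -266.6, 2.5]
tool_rot: [0.563, -0.563, 0.428, -0.429]
contact_force: [-0.8, 1.0, 7.7]
width: 52.8
```

```bash
python3 - <<'E'
from h import *
st();f=snap('wrist','w24');st()
E
```

```text
t 29.85 tcp [ 403.1 -266.6    2.5] jawyaw -1.301 j [ 0.5   0.95 -0.01  2.13  0.15  0.06 -0.96] F [-0.8  1.   7.7] w 52.8
t 29.9 tcp [ 403.1 -266.6    2.5] jawyaw -1.301 j [ 0.5   0.95 -0.01  2.13  0.15  0.06 -0.96] F [0.5 0.5 3.1] w 52.8
```

View pics/w24.png

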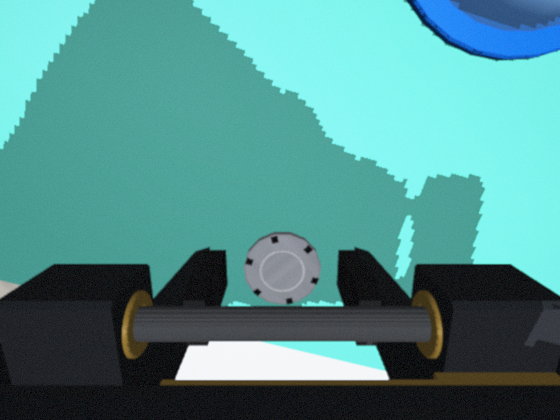

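Call:
play_rows(commands=[{"tx":0,"ty":0,"tz":0,"spin":0},{"tx":0,"ty":0,"tz":0,"spin":0},{"tx":0,"ty":0,"tz":0,"spin":0},{"tx":0,"ty":0,"tz":0,"spin":0},{"tx":0,"ty":0,"tz":0,"spin":0},{"tx":0,"ty":0,"tz":0,"spin":0},{"tx":0,"ty":0,"tz":0,"spin":0}], grip=0.27)

```text
time_s: 30.6
ee_pos: [402.8, -266.4, 2.4]
tool_rot: [0.563, -0.563, 0.428, -0.428]
contact_force: [-0.7, 1.5, 5.9]
width: 34.1
```

Call:
play_rows(commands=[{"tx":0,"ty":0,"tz":0.4,"spin":0},{"tx":0,"ty":0,"tz":1,"spin":0},{"tx":0,"ty":0,"tz":1.5,"spin":0},{"tx":0,"ty":0,"tz":1.5,"spin":0}])

```text
time_s: 31.0
ee_pos: [402.8, -267.0, 17.6]
tool_rot: [0.563, -0.563, 0.428, -0.429]
contact_force: [0.2, -0.5, 0.5]
width: 34.0
```

```bash
python3 - <<'E'
from h import *
st();f=snap('wrist','w25');f=snap('scene','s25');st()
cv2.imwrite('pics/s25c.png',cv2.resize(f['color'][200:340,60:260,::-1],None,fx=3.5,fy=3.5))
E
```

```text
t 31.0 tcp [ 402.8 -267.    17.6] jawyaw -1.301 j [ 0.5   0.92 -0.02  2.13  0.15  0.09 -0.96] F [ 0.2 -0.5  0.5] w 34.0
t 31.1 tcp [ 402.6 -266.8   17. ] jawyaw -1.301 j [ 0.5   0.92 -0.02  2.13  0.15  0.09 -0.96] F [ 0.1  0.  -0.2] w 33.5
```

View pics/w25.png

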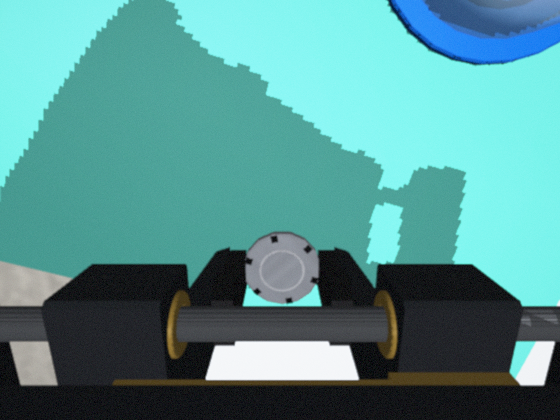

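View pics/s25c.png

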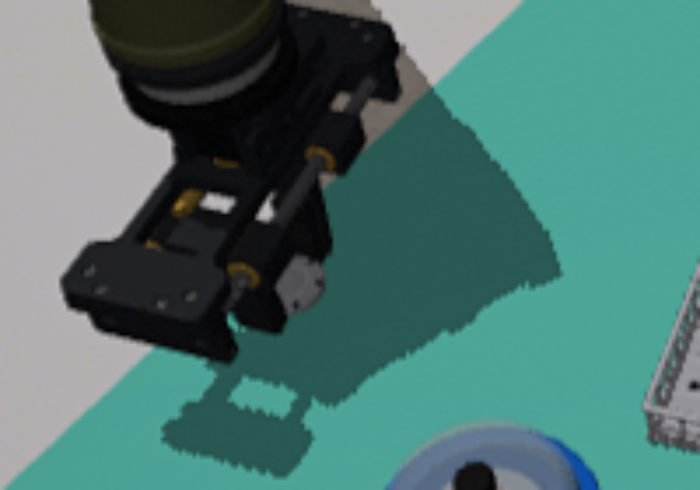

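Call:
play_rows(commands=[{"tx":0,"ty":0,"tz":3.5,"spin":0},{"tx":1.5,"ty":0.6,"tz":7,"spin":0},{"tx":5,"ty":2,"tz":9,"spin":0},{"tx":9.2,"ty":3.7,"tz":9,"spin":0},{"tx":13.5,"ty":5.5,"tz":9,"spin":0},{"tx":18,"ty":7.3,"tz":9,"spin":0},{"tx":22,"ty":9,"tz":8,"spin":0},{"tx":25,"ty":10.2,"tz":7,"spin":0},{"tx":26.6,"ty":10.8,"tz":5,"spin":0},{"tx":27,"ty":11,"tz":4.3,"spin":0},{"tx":27,"ty":11,"tz":4.3,"spin":0},{"tx":27,"ty":11,"tz":4.3,"spin":0}])

```text
time_s: 32.3
ee_pos: [671.0, -157.9, 59.9]
tool_rot: [-0.562, 0.563, -0.429, 0.428]
contact_force: [0.7, -0.6, -0.2]
width: 33.3
```

```bash
python3 - <<'E'
from h import *
st();f=snap('wrist','w26');f=snap('top','t26');st()
cv2.imwrite('pics/t26c.png',cv2.resize(f['color'][100:280,290:450,::-1],None,fx=3.3,fy=3.3))
E
```

```text
t 32.3 tcp [ 671.  -157.9   59.9] jawyaw -1.302 j [ 0.18  0.99 -0.02  1.47  0.03  0.68 -1.17] F [ 0.7 -0.6 -0.2] w 33.3
t 32.4 tcp [ 671.7 -158.2   60.7] jawyaw -1.303 j [ 0.18  0.99 -0.02  1.47  0.03  0.68 -1.17] F [ 0.1 -0.3  0.9] w 33.6
```

View pics/w26.png

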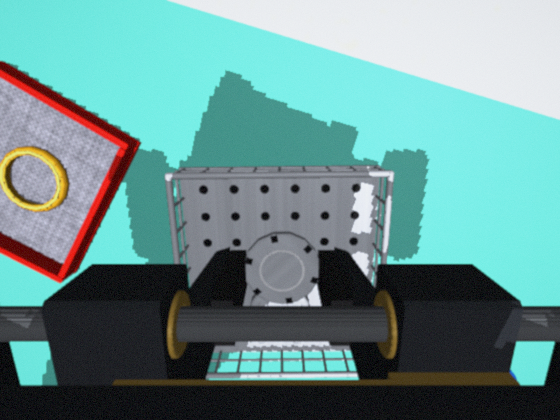

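```bash
python3 - <<'E'
from h import *
f=dict(np.load('pics/w26.npz'))
ax=np.array([np.cos(.27),np.sin(.27)]);ay=np.array([-ax[1],ax[0]])
for u,v,z in [(280,170,30),(168,178,30),(393,172,30),(282,268,64)]:
    p=px2w(f,u,v,z)[:2]; d=p-np.array([646.2,-163.8]); print(u,v,z,p.round(1),'bx',(d@ax).round(1),'by',(d@ay).round(1))
E
```

```text
280 170 30 [ 709.9 -145.3] bx 66.3 by 0.9
168 178 30 [689.9 -88.9] bx 62.1 by 60.5
393 172 30 [ 724.7 -203.3] bx 65.2 by -59.0
282 268 64 [ 671.3 -156.9] bx 26.0 by -0.1
```

View pics/t26c.png

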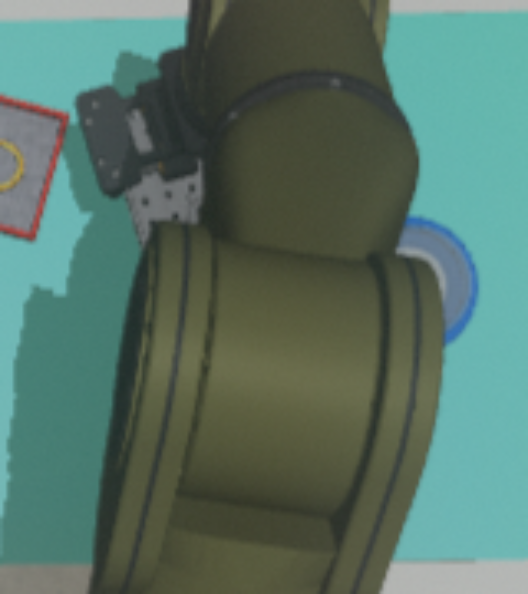

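Call:
play_rows(commands=[{"tx":0,"ty":0,"tz":-1.5,"spin":0},{"tx":0,"ty":0,"tz":-3,"spin":0},{"tx":0,"ty":0,"tz":-4.2,"spin":0},{"tx":0,"ty":0,"tz":-4.8,"spin":0},{"tx":0,"ty":0,"tz":-5,"spin":0},{"tx":0,"ty":0,"tz":-5.08,"spin":0},{"tx":0,"ty":0,"tz":-5.16,"spin":0},{"tx":0,"ty":0,"tz":-5.2,"spin":0},{"tx":0,"ty":0,"tz":-5.2,"spin":0}])

```text
time_s: 33.3
ee_pos: [672.7, -156.7, 8.6]
tool_rot: [0.563, -0.563, 0.428, -0.428]
contact_force: [-2.5, -0.4, 5.1]
width: 33.5
```

Call:
play_rows(commands=[{"tx":0,"ty":0,"tz":0.05,"spin":0},{"tx":0,"ty":0,"tz":0.05,"spin":0},{"tx":0,"ty":0,"tz":0.05,"spin":0},{"tx":0,"ty":0,"tz":0.05,"spin":0},{"tx":0,"ty":0,"tz":1,"spin":0},{"tx":0,"ty":0,"tz":3,"spin":0},{"tx":0,"ty":0,"tz":7,"spin":0},{"tx":-4,"ty":-1,"tz":11,"spin":0},{"tx":-8.5,"ty":-2.3,"tz":14,"spin":0},{"tx":-10,"ty":-2.8,"tz":15,"spin":0},{"tx":-10,"ty":-2.8,"tz":15,"spin":0}], grip=0.52)

```text
time_s: 34.4
ee_pos: [569.8, -187.3, 161.9]
tool_rot: [-0.561, 0.562, -0.428, 0.43]
contact_force: [0.9, -0.7, 0.1]
width: 45.4
```

```bash
python3 - <<'E'
from h import *
st();f=snap('wrist','w27');st()
E
```

```text
t 34.4 tcp [ 569.8 -187.3  161.9] jawyaw -1.305 j [ 0.26  0.75 -0.04  1.72  0.04  0.67 -1.11] F [ 0.9 -0.7  0.1] w 45.4
t 34.45 tcp [ 572.  -185.7  160.6] jawyaw -1.303 j [ 0.26  0.75 -0.04  1.72  0.04  0.67 -1.11] F [ 0.2 -0.4 -1.2] w 45.5
```

View pics/w27.png

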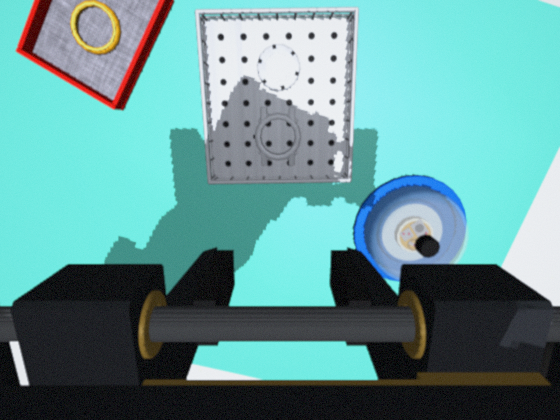

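Call:
play_rows(commands=[{"tx":-3,"ty":0,"tz":3,"spin":0},{"tx":-7,"ty":0,"tz":6,"spin":0},{"tx":-10,"ty":0,"tz":8,"spin":0},{"tx":-12,"ty":0,"tz":10,"spin":0},{"tx":-12,"ty":0,"tz":10,"spin":0},{"tx":-12,"ty":0,"tz":10,"spin":0}])

```text
time_s: 35.05
ee_pos: [454.1, -184.0, 257.9]
tool_rot: [0.564, -0.562, 0.427, -0.428]
contact_force: [-0.3, 0.1, -0.0]
width: 45.6
```

```bash
python3 - <<'E'
from h import *
f=snap('top','tF');g=snap('scene','sF');st()
cv2.imwrite('pics/sFc.png',cv2.resize(g['color'][110:400,130:440,::-1],None,fx=2,fy=2,interpolation=cv2.INTER_CUBIC))
f0=dict(np.load('pics/top0.npz'));
d=cv2.absdiff(f['color'][150:225,385:445],f0['color'][150:225,385:445]); print('cov diff',d.mean(),d.max())
cv2.imwrite('pics/tFc.png',cv2.resize(f['color'][115:275,130:450,::-1],None,fx=2.5,fy=2.5,interpolation=cv2.INTER_CUBIC))
E
```

```text
t 35.15 tcp [ 453.9 -183.9  256.9] jawyaw -1.299 j [ 0.33  0.49 -0.06  1.95  0.04  0.71 -1.05] F [-0.4  0.8 -0. ] w 45.8
cov diff 36.959407407407404 112
```

View pics/sFc.png

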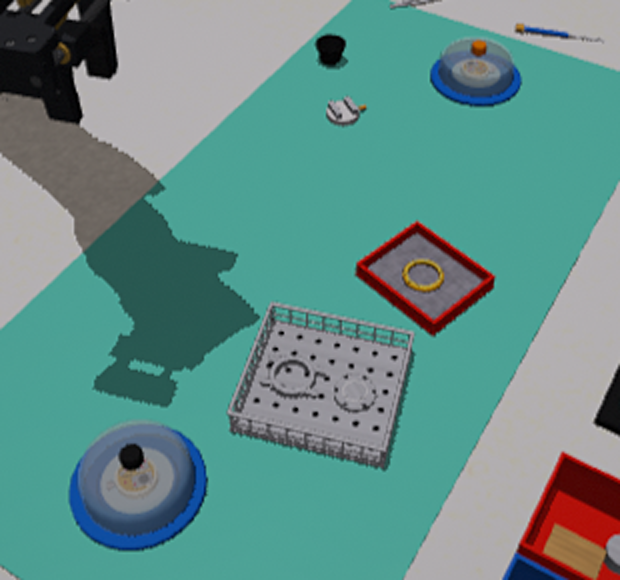

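View pics/tFc.png

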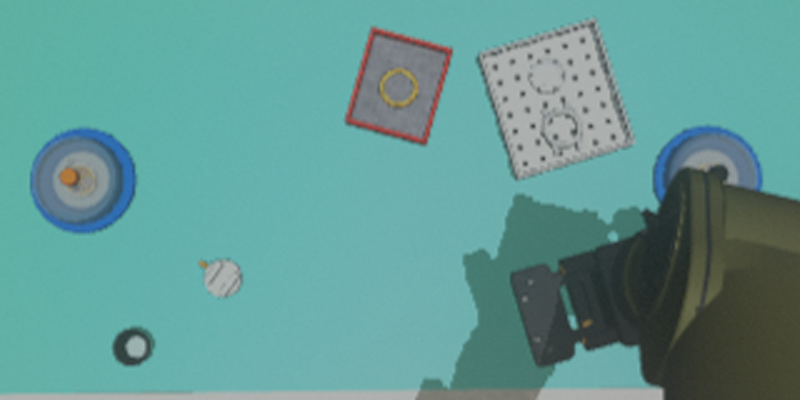

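```bash
python3 - <<'E'
from h import *
a=np.load('pics/scene0.npz')['color'];b=np.load('pics/sF.npz')['color']
print('cov diff scene',cv2.absdiff(a[310:390,160:240],b[310:390,160:240]).mean())
g=lambda x:np.float32(cv2.cvtColor(x[310:390,160:240],cv2.COLOR_RGB2GRAY)); print(cv2.phaseCorrelate(g(a),g(b)))
print(finish_job())
E
```

```text
cov diff scene 13.763541666666667
((-0.002242678903925821, -0.03189653406952431), 0.929802136272192)
the job is handed in; nothing more can be done
None
```

The job is handed in at about 35 s of the 109 s allowed. All five parts were placed without a drop, and no verdict was reported.

- **Movement:** it lies on the free stand's platform, about 1.5 mm from the stand's centre by the wrist camera before covering.
- **Dust cover:** it sits level on the base all round, about 2–3 mm off centre by the knob position. It was set down with light contact (about 4 N).
- **Bezel:** it lies flat in the middle of the red tray.
- **Case and case back:** they lie flat beside each other on the basket floor, about 27 mm either side of its centre.
- **Covered stand:** in the scene camera it shifted less than 0.05 pixel between the first and last pictures, so it did not move. The matching check in the top camera showed a large difference, because the arm was in front of that stand at the time.

The different views put the parts 1–2 mm apart, within the stated calibration error. The measured fingertip height read about 2.5 mm when the tips were pressing on the mat, so I judged each set-down by the contact force.

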